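# Wedge the spring-lid bin open and kit three wheel nuts

## Task

Clear every old washer out of the shallow parts tray into the black scrap tub. Slide the wooden wedge, thin end first and flat back along the fence, in behind the lever ball of the spring-lid bin so that it holds the lid open by itself; then count exactly three wheel nuts out of the bin into the emptied tray, standing on their flanges, and leave the last one in the bin, keeping the lid wedged until all three are in the tray. Finally pull the wedge out so that the lid shuts fully, leave it lying flat on the bench well clear of the bin, and do not disturb the can, jar, hand tools and sockets.

Things in the scene. Friction and masses are not known exactly. Their poses are not given: they have to be found in the camera images.
- bin: fixed sheet-metal bin, 140 (x) x 220 (y) x 62 mm high outside, walls 4 mm, floor raised to 26 mm, under a spring lid. Origin under the centre of the box; x points away from the robot to the hinge side, y left along the hinge, z up. The hinge axis runs along y at x = 94, z = 70 mm; below 62 mm the space between back wall and fence is free for the wedge
- lid (a joint): angle of the bin's flat lid: 0 shut (level, top at 70 mm), 1.57 upright behind the bin, stop at 1.8. It reaches 168 mm from the hinge (so 238 mm high when upright), is 222 mm long in y, and is always pulled shut by a spring and its weight (about 4 to 7 N at the lever ball)
- lever_ball (a point): centre of the slippery white nylon ball, radius 9 mm, on the lid's lever, which hangs from the right-hand end of the hinge shaft, 35 mm clear of the box; it turns with the lid, 38 mm from the hinge axis. Lid shut: at x = 123, y = -145, z = 46 mm in the bin's frame. Pushing it towards the bin's -x opens the lid; y stays the same
- fence_face (a point): point on the flat face (towards the robot) of the fixed steel fence behind lever and bin, level with the shut ball: x = 143, y = -145, z = 45 mm in the bin's frame, same axes. The face is 45 mm high and runs from y = -220 to +30 mm, its entry end flared away by 20 mm up to y = -257. Lid shut, the gap from ball to fence is 11 mm; with the wedge's full 66 mm between them the lid stands at about 1.6 rad and stays so unheld
- wedge_grip (a point): middle of the grip rib (45 long x 24 wide x 45 mm high, top at 95 mm) on the loose wooden wedge (0.3 kg, 50 mm thick, flat on the bench); 72.5 mm above its underside. x lengthwise to the thin end, z up. In use its x points along the bin's +y, its flat back (-y) lies on the fence, and this point is at x = 110, y = -190 mm in the bin's frame
- wedge_tip (a point): middle of the wedge's thin end (8 mm thick), 25 mm up: x = 175, y = -29 mm from the rib's middle, same axes. The wedge is 200 mm long: seen from the rib's middle the thick end is at x = -25, the flat back all along y = -33; the other side is at y = +33 from x = -25 to 70 and then tapers straight to y = -25 at x = 175 mm
- tray: fixed shallow steel parts tray, 120 (x) x 180 (y) x 14 mm high, walls and floor 4 mm; origin under its centre
- tub: fixed black open scrap tub, 115 x 115 x 45 mm high, walls and floor 4 mm; origin under its centre
- nut0_mid (a point): wheel nut, bright steel, standing flange down on the bin's floor at the start: hexagon about 26 mm across, 22 mm high in all, round flange 32 mm across and 5 mm high at its foot; this point is its middle, 11 mm up; z along its axis, up
- nut1_mid (a point): wheel nut, bright steel, standing flange down on the bin's floor at the start: hexagon about 26 mm across, 22 mm high in all, round flange 32 mm across and 5 mm high at its foot; this point is its middle, 11 mm up; z along its axis, up
- nut2_mid (a point): wheel nut, bright steel, standing flange down on the bin's floor at the start: hexagon about 26 mm across, 22 mm high in all, round flange 32 mm across and 5 mm high at its foot; this point is its middle, 11 mm up; z along its axis, up
- nut3_mid (a point): wheel nut, bright steel, standing flange down on the bin's floor at the start: hexagon about 26 mm across, 22 mm high in all, round flange 32 mm across and 5 mm high at its foot; this point is its middle, 11 mm up; z along its axis, up
- washer0_mid (a point): old thick steel washer, dark, 36 mm outside, 16 mm hole, 12 mm high, lying flat in the tray at the start (one to three of them, the others are absent); this point is its middle, 6 mm up
- washer1_mid (a point): old thick steel washer, dark, 36 mm outside, 16 mm hole, 12 mm high, lying flat in the tray at the start (one to three of them, the others are absent); this point is its middle, 6 mm up
- washer2_mid (a point): old thick steel washer, dark, 36 mm outside, 16 mm hole, 12 mm high, lying flat in the tray at the start (one to three of them, the others are absent); this point is its middle, 6 mm up
- can: bystander: white can, 60 mm across, 150 mm high; origin at its foot
- jar: bystander: amber jar, 68 mm across, 90 mm high; origin at its foot
- driver: bystander: screwdriver lying on the bench
- spanner: bystander: spanner lying on the bench
- socket_a: bystander: socket standing on the bench, 28 mm across, 55 mm high; origin at its foot
- socket_b: bystander: socket standing on the bench, 34 mm across, 55 mm high; origin at its foot
Mind the look-alikes: they are no part of the job. What is shaped like the part that bears wedge_grip but orange or turquoise is not meant.

How it is judged:
On the way, in this order (a step that is already met when the one before it is completed fails the run):
1. the wedge alone holds the bin's lid open, the fingers touching nothing (value of joint lid above 1.25 rad and y of wedge_grip in the frame of bin above -0.24 m and x of wedge_grip in the frame of bin above 0.08 m and contact force between the fingers and anything else below 0.3 N), for 0.3 s.
2. exactly three nuts stand in the tray, the last one is in the bin, the lid is still wedged open, and the fingers touch nothing (all of step 1 and ((x of nut0_mid in the frame of tray between -0.05 and 0.05 m and y of nut0_mid in the frame of tray between -0.08 and 0.08 m and z of nut0_mid in the frame of tray below 0.022 m and angle between nut0_mid's own z axis and vertical below 0.2 rad) or (x of nut0_mid in the frame of bin between -0.068 and 0.068 m and y of nut0_mid in the frame of bin between -0.108 and 0.108 m and z of nut0_mid in the frame of bin below 0.06 m)) and ((x of nut1_mid in the frame of tray between -0.05 and 0.05 m and y of nut1_mid in the frame of tray between -0.08 and 0.08 m and z of nut1_mid in the frame of tray below 0.022 m and angle between nut1_mid's own z axis and vertical below 0.2 rad) or (x of nut1_mid in the frame of bin between -0.068 and 0.068 m and y of nut1_mid in the frame of bin between -0.108 and 0.108 m and z of nut1_mid in the frame of bin below 0.06 m)) and ((x of nut2_mid in the frame of tray between -0.05 and 0.05 m and y of nut2_mid in the frame of tray between -0.08 and 0.08 m and z of nut2_mid in the frame of tray below 0.022 m and angle between nut2_mid's own z axis and vertical below 0.2 rad) or (x of nut2_mid in the frame of bin between -0.068 and 0.068 m and y of nut2_mid in the frame of bin between -0.108 and 0.108 m and z of nut2_mid in the frame of bin below 0.06 m)) and ((x of nut3_mid in the frame of tray between -0.05 and 0.05 m and y of nut3_mid in the frame of tray between -0.08 and 0.08 m and z of nut3_mid in the frame of tray below 0.022 m and angle between nut3_mid's own z axis and vertical below 0.2 rad) or (x of nut3_mid in the frame of bin between -0.068 and 0.068 m and y of nut3_mid in the frame of bin between -0.108 and 0.108 m and z of nut3_mid in the frame of bin below 0.06 m)) and ((y of nut0_mid in the frame of bin above -0.12 m and y of each of nut1_mid, nut2_mid, nut3_mid in the frame of bin below -0.12 m) or (y of each of nut0_mid, nut2_mid, nut3_mid in the frame of bin below -0.12 m and y of nut1_mid in the frame of bin above -0.12 m) or (y of each of nut0_mid, nut1_mid, nut3_mid in the frame of bin below -0.12 m and y of nut2_mid in the frame of bin above -0.12 m) or (y of each of nut0_mid, nut1_mid, nut2_mid in the frame of bin below -0.12 m and y of nut3_mid in the frame of bin above -0.12 m))), for 0.3 s.
3. the wedge is out and the lid has shut (value of joint lid below 0.08 rad and horizontal distance between wedge_grip and bin above 0.28 m), for 0.2 s.
At the end, for the whole second after the job is handed in: Three nuts upright (0.2 rad) on the tray's floor, the fourth in the bin; every washer present in the scrap tub; lid shut (below 0.08 rad); wedge flat on the bench, its rib over 280 mm from the bin's centre (all of step 3 and ((x of nut0_mid in the frame of tray between -0.05 and 0.05 m and y of nut0_mid in the frame of tray between -0.08 and 0.08 m and z of nut0_mid in the frame of tray below 0.022 m and angle between nut0_mid's own z axis and vertical below 0.2 rad) or (x of nut0_mid in the frame of bin between -0.068 and 0.068 m and y of nut0_mid in the frame of bin between -0.108 and 0.108 m and z of nut0_mid in the frame of bin below 0.06 m)) and ((x of nut1_mid in the frame of tray between -0.05 and 0.05 m and y of nut1_mid in the frame of tray between -0.08 and 0.08 m and z of nut1_mid in the frame of tray below 0.022 m and angle between nut1_mid's own z axis and vertical below 0.2 rad) or (x of nut1_mid in the frame of bin between -0.068 and 0.068 m and y of nut1_mid in the frame of bin between -0.108 and 0.108 m and z of nut1_mid in the frame of bin below 0.06 m)) and ((x of nut2_mid in the frame of tray between -0.05 and 0.05 m and y of nut2_mid in the frame of tray between -0.08 and 0.08 m and z of nut2_mid in the frame of tray below 0.022 m and angle between nut2_mid's own z axis and vertical below 0.2 rad) or (x of nut2_mid in the frame of bin between -0.068 and 0.068 m and y of nut2_mid in the frame of bin between -0.108 and 0.108 m and z of nut2_mid in the frame of bin below 0.06 m)) and ((x of nut3_mid in the frame of tray between -0.05 and 0.05 m and y of nut3_mid in the frame of tray between -0.08 and 0.08 m and z of nut3_mid in the frame of tray below 0.022 m and angle between nut3_mid's own z axis and vertical below 0.2 rad) or (x of nut3_mid in the frame of bin between -0.068 and 0.068 m and y of nut3_mid in the frame of bin between -0.108 and 0.108 m and z of nut3_mid in the frame of bin below 0.06 m)) and ((y of nut0_mid in the frame of bin above -0.12 m and y of each of nut1_mid, nut2_mid, nut3_mid in the frame of bin below -0.12 m) or (y of each of nut0_mid, nut2_mid, nut3_mid in the frame of bin below -0.12 m and y of nut1_mid in the frame of bin above -0.12 m) or (y of each of nut0_mid, nut1_mid, nut3_mid in the frame of bin below -0.12 m and y of nut2_mid in the frame of bin above -0.12 m) or (y of each of nut0_mid, nut1_mid, nut2_mid in the frame of bin below -0.12 m and y of nut3_mid in the frame of bin above -0.12 m)) and x of washer0_mid in the frame of tub between -0.054 and 0.054 m and y of washer0_mid in the frame of tub between -0.054 and 0.054 m and z of each of washer0_mid, washer1_mid, washer2_mid in the frame of tub below 0.042 m and x of washer1_mid in the frame of tub between -0.054 and 0.054 m and y of washer1_mid in the frame of tub between -0.054 and 0.054 m and x of washer2_mid in the frame of tub between -0.054 and 0.054 m and y of washer2_mid in the frame of tub between -0.054 and 0.054 m and angle between wedge_grip's own z axis and vertical below 0.1 rad and height (world z) of wedge_grip below 0.085 m); the robot touches nothing.
It fails at once if the can, the jar, a hand tool or a socket is pushed more than 40 mm aside (distance of any of can, jar, driver, spanner, socket_a, socket_b from where it was at the start of the episode above 0.04 m).
Of washer0, washer1, washer2 only 1 to 3 are there at a start; the rules pass over those that are not, and their reading is None.
At some moment in a run one of nut0, nut1, nut2, nut3, washer0, washer1, washer2 may be knocked a few centimetres aside while the robot is not near it.
It also fails if it takes over 210 s, if anything falls off the work surface, if the arm or the gripper's body presses on something with over 40 N, if the wrist force passes 120 N, or if a joint passes its speed limit or range.

## Robot

A 6-joint arm with a two-finger parallel gripper is mounted at the origin on the work surface. World frame = base frame: x ahead of the robot, y to its left, z up, the work surface at z = 0. Lengths are in m, angles in rad, forces in N, time in s.
With the tool pointing down it reaches from about 0.3 to 0.85 m from the base axis. Payload 5.4 kg.
Tool frame: the origin (TCP) lies on the mounting face of the last link; the fingertips stand 173 mm ahead of it and the grasp point (between the pads) lies 155 mm ahead of it; z points along the fingers, x is the direction in which the jaws open and shut, and the axes are right-handed (so a half turn about z gives the same grasp; the last joint's range is limited). The gripper opens to 85 mm and grips with 20 to 120 N. Pads are 22 mm wide; open, the fingers measure 114 mm over their backs; the gripper's body (76 mm by 85 mm) begins 54 mm behind the grasp point. The pads swing forward as they close: fully open they stand 13 mm farther back than shut.
Start: joints at [1.116, 0.158, 1.597, -0, 1.386, -0.21], TCP at [0.139, 0.558, 0.405] pointing down, gripper open.
Joint ranges: [-2.91, 2.91], [-0.94, 2.29], [0.18, 2.7], [-1.29, 4.43], [0.17, 2.64], [-3, 3]. Speed limits (rad/s): [2.57, 2.57, 3.14, 3.14, 3.14, 3.14].

## Interface

Orientations are given as a rotation vector (axis times angle).
In Python, from rig import * gives the robot as it stands. The module is installed in compiled form; this text tells all that it offers.
- The arm moves only by the shell command python3 -m jog 'ROWS' [OPENING] [FORCE]. ROWS is JSON, a list of rows, each a list of 6 numbers: the shift along the world's x, y, z normalised to -1 to 1, where 1 is 0.8 m, then the turn, a rotation vector about the world's x, y, z normalised to -1 to 1, where 1 is 45 degrees. In form: [[x, y, z, rx, ry, rz], ...]. A call has 1 to 20 rows; each row is the pose to reach, as a shift and turn from the pose measured when the call began; what a row does not reach only later rows make up. A row lasts 1/12 s, in which the tool goes at most 41.7 mm and 7.16 degrees, less where a joint would pass 70% of its speed; a pose out of reach is approached as far as the arm can. A call with a number of a shift or a turn outside -1 to 1 is refused whole. A call with a gripper value outside its range is refused whole. OPENING is the gripper command: -1 is shut, 1 is fully open, values between are in proportion, set as the call begins (- or left out, the last holds). The fingers move at their own pace and stop on an object; FORCE is the grip in N (left out, the last holds). Time passes only in rows, so rows that repeat a pose let the fingers close. It gives the time, the measured TCP pose, the force and the opening at its end, in the units of the state.
- observe(): the state, without advancing time (a new reading comes with each control period).
- get_image(name): name is "scene" or "top" or "wrist"; returns a dict with "color" (480x640x3 uint8, blue, green, red), "K" (3x3 intrinsics, pixels), "rvec" (rotation vector, rad) and "tvec" (3), from world to camera coordinates, as OpenCV has them. Camera axes: x right, y down, z forward; pixel columns grow to the right and rows downward; lengths in m; the calibration is good to about 2 mm. A picture is of the moment at which its call begins. There is no depth.
- close_job(): hands the job in, once; it reports no verdict.
The state is a dict: "time": time; "joint_pos": joint angles; "joint_velocities": joint speeds; "joint_efforts": joint torques, N m; "tool_pos": TCP position; "ee_rot": TCP orientation; "contact_force": force on the tool from outside, world axes, zero at the start; "wrist_torque": the same for the moment, N m; "opening": finger opening in m.
Only numpy, scipy, OpenCV 4.12 (cv2) and the standard library are available. Lean on these libraries where they do the work, as an engineer would, in place of code of your own. Each camera call takes 0.05 s, during which the arm holds its last target.

## Working session

There is one attempt and no reset: what is moved stays moved. The work goes in short steps, Python scripts to look and compute and a shell command to move; the robot and the scene stay as the last step left them, time stands still between calls to the robot, and variables do not carry over. Pictures are saved under pics/ and viewed, and the job is handed in when it is done.

```bash
mkdir -p pics; ls; python3 - <<'E'
from rig import *
import cv2
s=observe(); print({k:(v if not hasattr(v,'__len__') else [round(float(x),3) for x in v]) for k,v in s.items()})
for n in ("scene","top","wrist"):
    im=get_image(n); cv2.imwrite(f"pics/{n}0.png",im["color"]); print(n,im["K"],im["rvec"],im["tvec"])
E
```

```text
pics
{'time': 0.0, 'joint_pos': [1.116, 0.159, 1.598, 0.0, 1.386, -0.21], 'joint_velocities': [-0.001, -0.002, -0.0, -0.001, 0.001, 0.0], 'joint_efforts': [0.001, -39.6, -33.144, -0.0, 0.008, -0.0], 'tool_pos': [0.139, 0.558, 0.404], 'ee_rot': [2.475, 1.933, -0.003], 'contact_force': [-0.259, 0.213, -0.613], 'wrist_torque': [0.022, 0.016, -0.001], 'opening': 0.08528941081354911}
scene [[614.07582252   0.         324.18849167]
 [  0.         614.07582252 245.72657559]
 [  0.           0.           1.        ]] [ 1.25971226  2.06497653 -1.11414718] [ 0.29877664 -0.17479976  1.92967314]
top [[533.2067715    0.         329.64992832]
 [  0.         533.2067715  230.89368652]
 [  0.           0.           1.        ]] [ 2.19625219 -2.18580349  0.07434468] [-0.08143628  0.53703395  1.46801114]
wrist [[360.59411573   0.         318.43437758]
 [  0.         360.59411573 242.29103187]
 [  0.           0.           1.        ]] [-2.27588523 -1.77801955 -0.26919387] [-0.5733227  -0.03795765  0.38098594]
```

View pics/scene0.png

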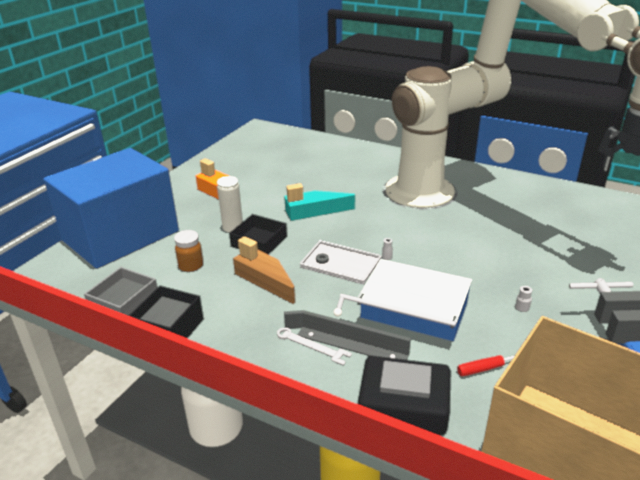

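View pics/top0.png

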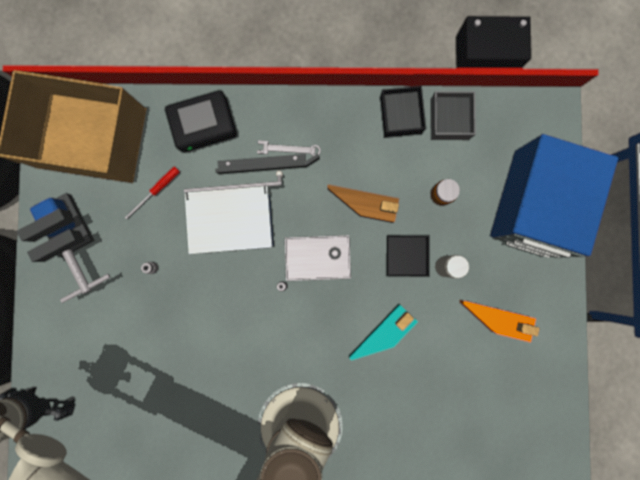

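View pics/wrist0.png

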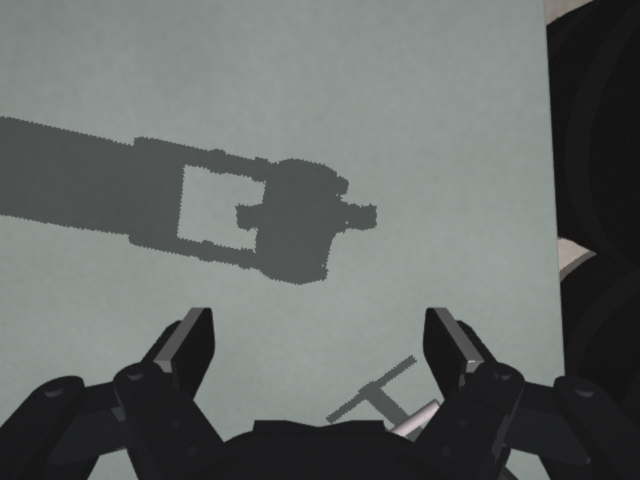

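```bash
cat > h.py <<'E'
from rig import *
import cv2, numpy as np
def cam(n):
    im=get_image(n); R=cv2.Rodrigues(np.array(im["rvec"],float))[0]; return im["color"],np.array(im["K"]),R,np.array(im["tvec"],float).ravel()
def unp(c,u,v,z):
    _,K,R,t=c; d=R.T@np.linalg.solve(K,[u,v,1.]); o=-R.T@t; return o+d*(z-o[2])/d[2]
def prj(c,P):
    _,K,R,t=c; p=K@(R@np.array(P,float)+t); return p[:2]/p[2]
def crop(c,name,u0,v0,u1,v1,f=4):
    im=c[0][v0:v1,u0:u1]; cv2.imwrite(f"pics/{name}.png",cv2.resize(im,None,fx=f,fy=f,interpolation=cv2.INTER_CUBIC))
E
python3 - <<'E'
from h import *
c=cam("top")
crop(c,"t1",170,130,350,300,4)
crop(c,"t2",320,80,480,280,3)
for n,u,v,z in [("tub?",407,255,.045),("tub2",403,112,.045),("tub3",452,115,.045),("traytl",286,237,.014),("traybr",350,280,.014),("washer",335,253,.016),("binlid tl",185,190,.07),("lid br",272,250,.07),("ball",281,174,.046),("tip",329,186,.025),("rib",389,207,.095)]:
    print(n,unp(c,u,v,z).round(3))
E
```

```text
tub? [ 0.471 -0.29   0.045]
tub2 [ 0.867 -0.281  0.045]
tub3 [ 0.86  -0.417  0.045]
traytl [0.52  0.043 0.014]
traybr [ 0.401 -0.136  0.014]
washer [ 0.476 -0.094  0.016]
binlid tl [0.643 0.312 0.07 ]
lid br [0.482 0.076 0.07 ]
ball [0.692 0.056 0.046]
tip [ 0.662 -0.076  0.025]
rib [ 0.597 -0.235  0.095]
```

View pics/t1.png

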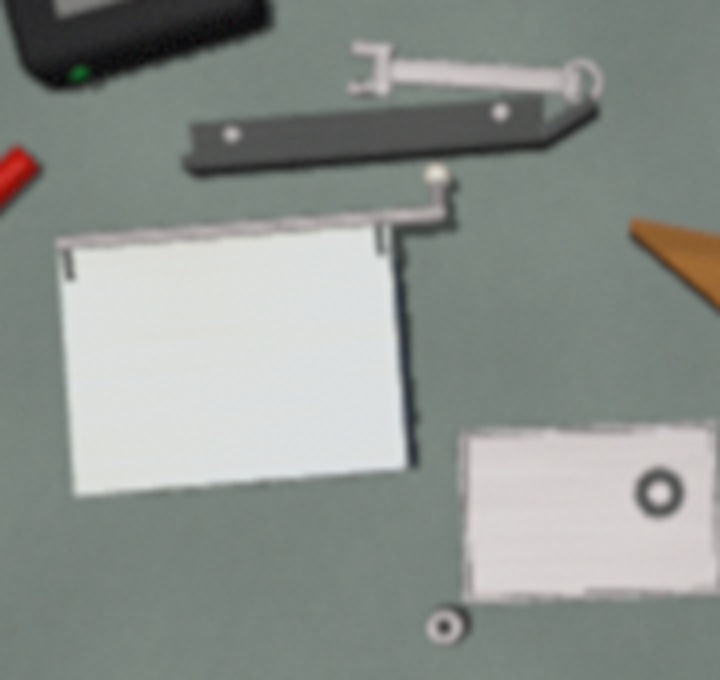

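View pics/t2.png

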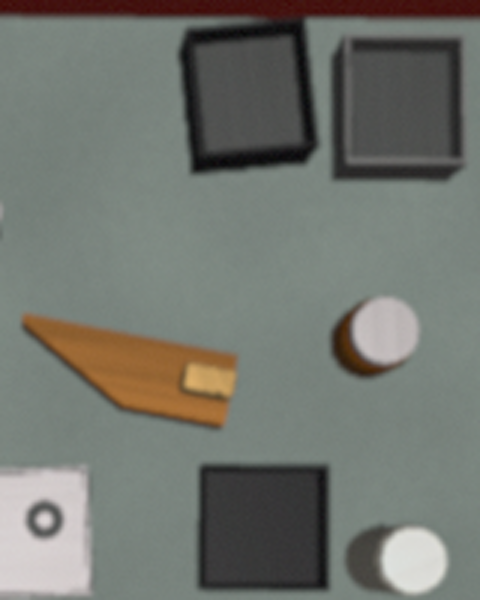

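```bash
cat >> h.py <<'E'
from scipy.optimize import least_squares
def fit(cs,obs,p0):
    # obs: (camidx,u,v,X,Y,Z local) ; pose x,y,yaw
    def f(p):
        r=[]
        for i,u,v,X,Y,Z in obs:
            c,s=np.cos(p[2]),np.sin(p[2]); q=prj(cs[i],[p[0]+c*X-s*Y,p[1]+s*X+c*Y,Z]); r+=[q[0]-u,q[1]-v]
        return np.array(r)
    r=least_squares(f,p0,loss='soft_l1'); return r.x,f(r.x).reshape(-1,2)
def w2(p,X,Y,Z):
    c,s=np.cos(p[2]),np.sin(p[2]); return [p[0]+c*X-s*Y,p[1]+s*X+c*Y,Z]
E
python3 - <<'E'
from h import *
cs=[cam("top"),cam("scene")]
T1=lambda u,v:(170+u/4,130+v/4); T2=lambda u,v:(320+u/3,80+v/3)
b=[(0,*T1(76,495),-.074,.111,.07),(0,*T1(408,467),-.074,-.111,.07),(0,*T1(435,173),.123,-.145,.046),(0,*T1(546,146),.143,-.220,.045)]
p,r=fit(cs,b,[.56,.2,0]); print("bin",p.round(4),r.round(1))
w=[(0,*T2(187,362),.0225,-.012,.095),(0,*T2(237,370),-.0225,-.012,.095),(0,*T2(232,398),-.0225,.012,.095),(0,*T2(183,391),.0225,.012,.095),
(0,*T2(24,317),.175,-.033,.05),(0,*T2(222,428),-.025,.033,.05),(0,*T2(122,407),.07,.033,.05),(0,*T2(239,354),-.025,-.033,.05)]
pw,r=fit(cs,w,[.597,-.235,1.5]); print("wedge",pw.round(4),r.round(1))
t=[(0,*T1(462,432),.06,.09,.014),(0,*T1(717,425),.06,-.09,.014),(0,*T1(470,602),-.06,.09,.014),(0,*T1(717,592),-.06,-.09,.014)]
pt,r=fit(cs,t,[.46,-.05,0]); print("tray",pt.round(4),r.round(1))
for k,(P,pts) in enumerate([(p,[(-.074,.111,.07),(-.074,-.111,.07),(.094,.111,.07),(.094,-.111,.07),(.123,-.145,.046),(.143,-.22,.045),(.143,.03,.045),(.143,.03,0),(.143,-.22,0),(.163,-.257,.045),(-.07,-.11,0)]),(pw,[(a,bb,z) for a,bb in((.175,-.033),(.175,-.025),(.07,.033),(-.025,.033),(-.025,-.033)) for z in(0,.05)]+[(a,bb,.095) for a in(.0225,-.0225) for bb in(.012,-.012)]),(pt,[(a,bb,.014) for a in(.06,-.06) for bb in(.09,-.09)])]):
  for i in(0,1):
    for q in pts:
        u,v=prj(cs[i],w2(P,*q)); cv2.circle(cs[i][0],(int(u*16),int(v*16)),12,(0,0,255),-1,shift=4)
crop(cs[0],"o1",170,90,420,290,3); crop(cs[1],"o2",220,220,480,380,3)
E
```

```text
bin [0.5546 0.1934 0.0883] [[-0.  -0.1]
 [-0.3  0. ]
 [ 0.8  1.4]
 [-0.4 -1.2]]
wedge [ 0.5971 -0.2381  1.3934] [[ 0.1  0.2]
 [ 0.1  0.6]
 [ 0.2  0.1]
 [-0.2 -0.6]
 [-0.7 -0.4]
 [ 1.  -0.6]
 [ 0.   0.1]
 [-0.5  0.5]]
tray [ 0.4615 -0.0468  0.0374] [[-0.4 -0.3]
 [ 0.3 -0.7]
 [-1.2  0.3]
 [ 1.8  0.7]]
```

View pics/o1.png

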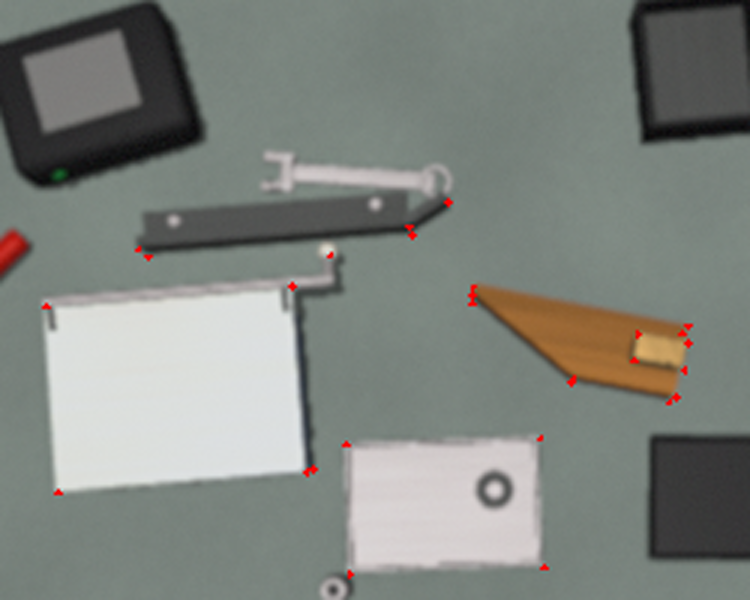

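View pics/o2.png

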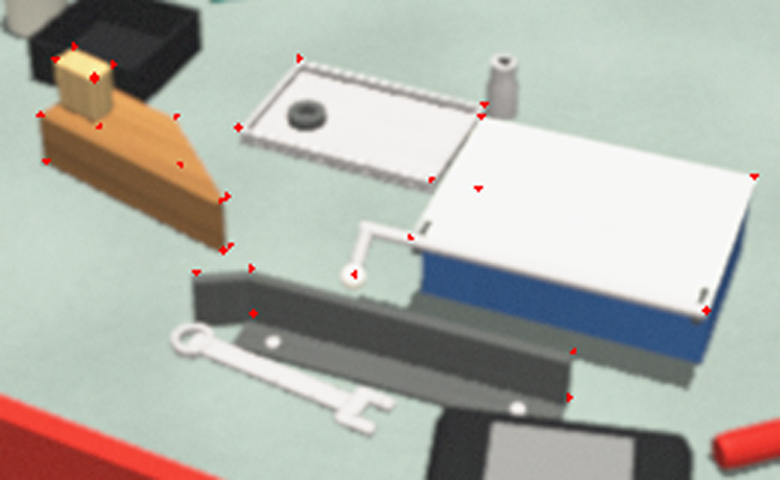

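One washer shows in the tray at top (335,253). Candidates for the wedge:
- wood at (365,203), **chosen**
- turquoise at (385,333), a look-alike
- orange at (503,322), a look-alike

Candidates for the tub:
- all black at (407,255), **chosen**
- dark box at (403,112), out of reach
- grey box at (452,115), out of reach

The crops confirm these choices, so I'll move above the tray.

```bash
R='[0.42,-0.8,-0.08,0,0,-1]'; python3 -m jog '[[0.42,-0.8,-0.06,0,0,-1],[0.42,-0.8,-0.06,0,0,-1],[0.42,-0.8,-0.06,0,0,-1],[0.42,-0.8,-0.06,0,0,-1],[0.42,-0.8,-0.06,0,0,-1],[0.42,-0.8,-0.06,0,0,-1],[0.42,-0.8,-0.06,0,0,-1],[0.42,-0.8,-0.06,0,0,-1],[0.42,-0.8,-0.06,0,0,-1],[0.42,-0.8,-0.06,0,0,-1],[0.42,-0.8,-0.06,0,0,-1],[0.42,-0.8,-0.06,0,0,-1],[0.42,-0.8,-0.06,0,0,-1],[0.42,-0.8,-0.06,0,0,-1],[0.42,-0.8,-0.06,0,0,-1],[0.42,-0.8,-0.06,0,0,-1],[0.42,-0.8,-0.06,0,0,-1],[0.42,-0.8,-0.06,0,0,-1],[0.42,-0.8,-0.06,0,0,-1],[0.42,-0.8,-0.06,0,0,-1]]' 1
python3 -m jog '[[0,0,0,0,0,-0.16],[0,0,0,0,0,-0.32],[0,0,0,0,0,-0.48],[0,0,0,0,0,-0.62],[0,0,0,0,0,-0.62],[0,0,0,0,0,-0.62]]' 0
python3 - <<'E'
from h import *
s=observe(); print(s['time'],s['tool_pos'],s['ee_rot'],s['opening'],s['joint_pos'])
c=cam("wrist"); cv2.imwrite("pics/w1.png",c[0]); print(-c[2].T@c[3])
E
```

```text
time: 1.97
tool_pos: [0.4753, -0.0828, 0.3561]
ee_rot: [-3.027, -0.836, 0.002]
contact_force: [-0.6, 1.0, 0.4]
opening: 0.0854
time: 2.47
tool_pos: [0.475, -0.0816, 0.3562]
ee_rot: [-3.139, -0.089, 0.002]
contact_force: [0.1, -0.5, -0.2]
opening: 0.0428
2.4667 [ 0.47495156 -0.08158931  0.3561837 ] [-3.13889652e+00 -8.89651172e-02  1.57196988e-03] 0.04276503975071007 [-4.21809874e-01 -4.25747136e-02  1.90549106e+00  8.94128991e-04
  1.28020235e+00 -4.78737143e-01]
[ 0.46954056 -0.00494091  0.32574722]
```

View pics/w1.png

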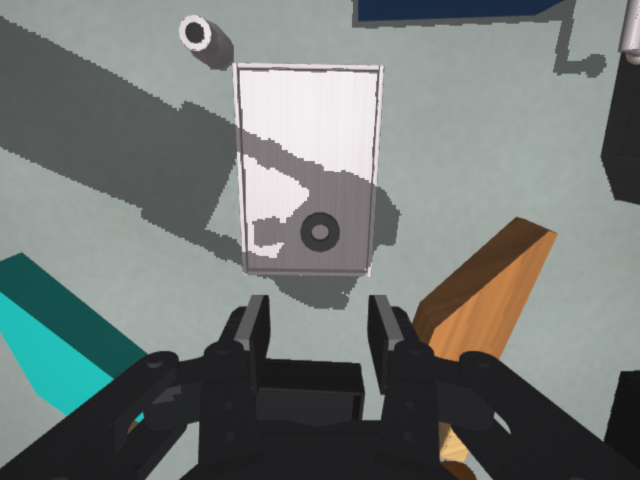

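```bash
python3 - <<'E'
from h import *
c=cam("wrist"); t=cam("top")
print("washer",unp(c,320,232,.016),"grasp dir pixel check")
obs=[(0,234,65,-.06,.09,.014),(0,383,66,.06,.09,.014),(0,370,275,.06,-.09,.014),(0,244,274,-.06,-.09,.014)]
print(fit([c],obs,[.46,-.05,0]))
E
```

```text
washer [ 0.47540038 -0.09271841  0.016     ] grasp dir pixel check
(array([ 0.46209644, -0.04754454,  0.04490996]), array([[-2.63045009, -1.25867734],
       [ 1.2772676 , -0.37872279],
       [ 1.52778317,  2.60627031],
       [-0.88604198,  2.15060216]]))
```

```bash
python3 -m jog '[[0,-0.014,-0.05,0,0,0],[0,-0.014,-0.1,0,0,0],[0,-0.014,-0.15,0,0,0],[0,-0.014,-0.19,0,0,0],[0,-0.014,-0.205,0,0,0],[0,-0.014,-0.215,0,0,0],[0,-0.014,-0.222,0,0,0],[0,-0.014,-0.226,0,0,0],[0,-0.014,-0.226,0,0,0]]'
python3 - <<'E'
from h import *
c=cam("wrist"); cv2.imwrite("pics/w2.png",c[0])
E
```

```text
time: 3.37
tool_pos: [0.4755, -0.0934, 0.1756]
ee_rot: [-3.139, -0.088, 0.001]
contact_force: [0.0, -0.2, 0.4]
opening: 0.0426
```

View pics/w2.png

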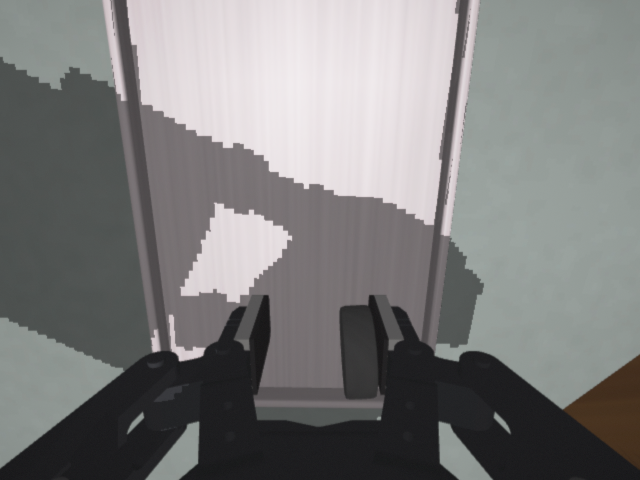

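```bash
python3 - <<'E'
from h import *
c=cam("scene"); crop(c,"s3",270,190,450,310,4)
c=cam("wrist"); crop(c,"w3",220,270,440,430,3)
E
```

```text
(no output)
```

View pics/s3.png

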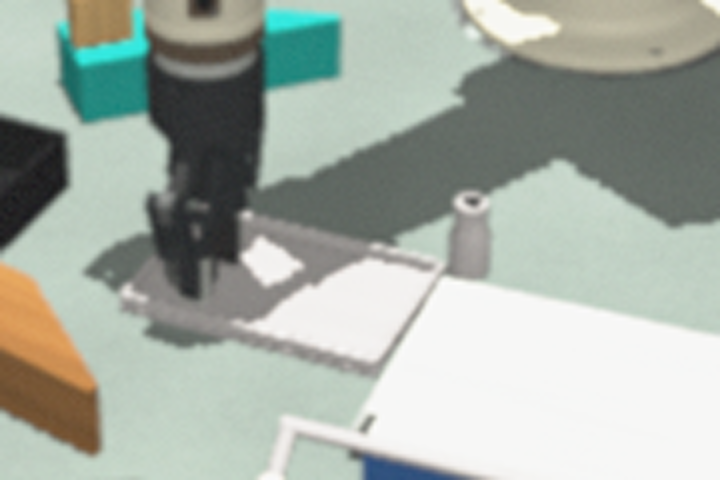

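View pics/w3.png

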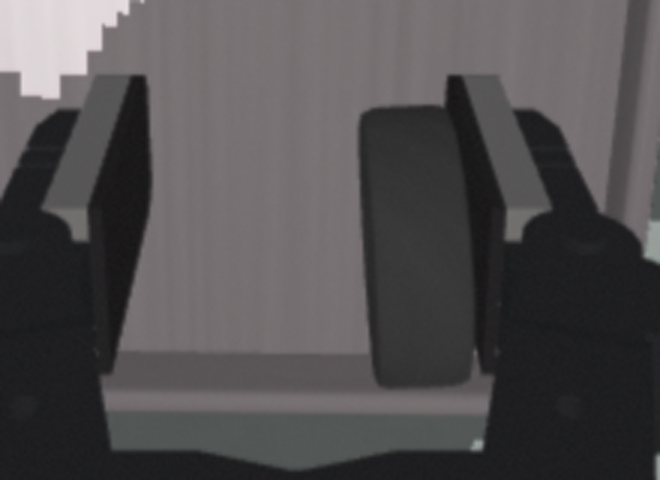

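The washer has tipped onto its edge between the pads. It is at about (358,350) in the wrist view, against the right pad. That can still be gripped across its faces, so I'll close.

```bash
python3 -m jog '[[0,0,0,0,0,0],[0,0,0,0,0,0],[0,0,0,0,0,0],[0,0,0,0,0,0],[0,0,0,0,0,0],[0,0,0,0,0,0],[0,0,0,0,0,0],[0,0,0,0,0,0]]' -1 40
python3 - <<'E'
from h import *
c=cam("wrist"); crop(c,"w4",220,270,440,430,3)
E
```

```text
time: 4.18
tool_pos: [0.4765, -0.0941, 0.1778]
ee_rot: [3.139, 0.088, 0.004]
contact_force: [-1.2, 0.9, 12.9]
opening: 0.0114
```

View pics/w4.png

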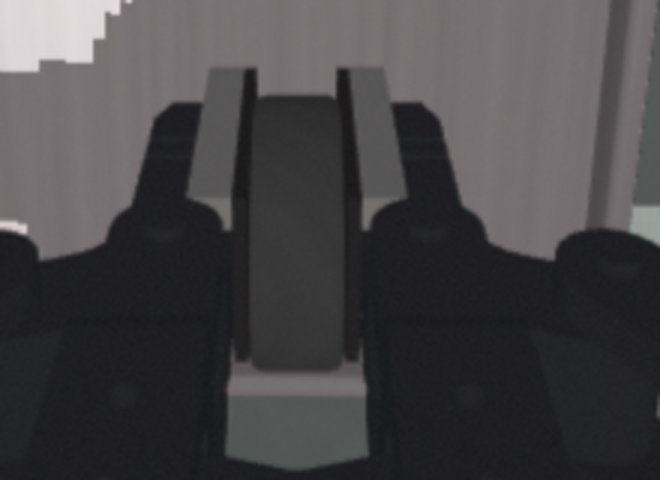

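```bash
python3 -m jog '[[0,0,0.04,0,0,0],[0,0,0.08,0,0,0],[0,0,0.12,0,0,0],[0,-0.05,0.12,0,0,0],[-0.008,-0.1,0.12,0,0,0],[-0.008,-0.15,0.12,0,0,0],[-0.008,-0.2,0.12,0,0,0],[-0.008,-0.247,0.12,0,0,0],[-0.008,-0.247,0.12,0,0,0],[-0.008,-0.247,0.12,0,0,0]]'
python3 - <<'E'
from h import *
c=cam("wrist"); cv2.imwrite("pics/w5.png",c[0]); t=cam("top"); print(unp(t,455,267,.15)); crop(t,"t5",340,180,490,320,4)
E
```

```text
time: 5.07
tool_pos: [0.4695, -0.2931, 0.2734]
ee_rot: [3.14, 0.083, 0.003]
contact_force: [-0.1, 0.3, -1.5]
opening: 0.0114
[ 0.43904944 -0.39562834  0.15      ]
```

View pics/w5.png

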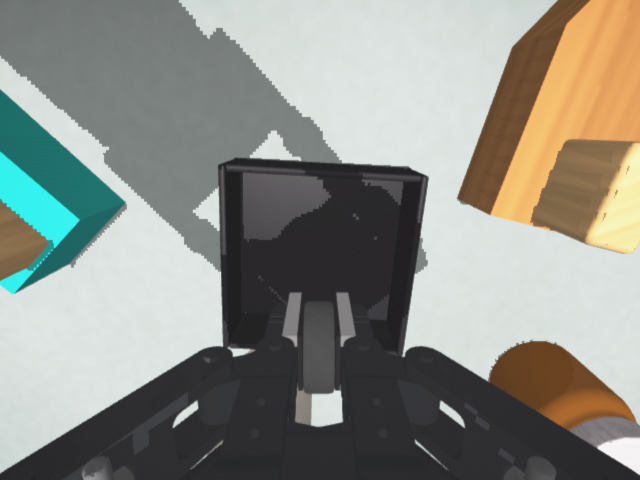

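View pics/t5.png

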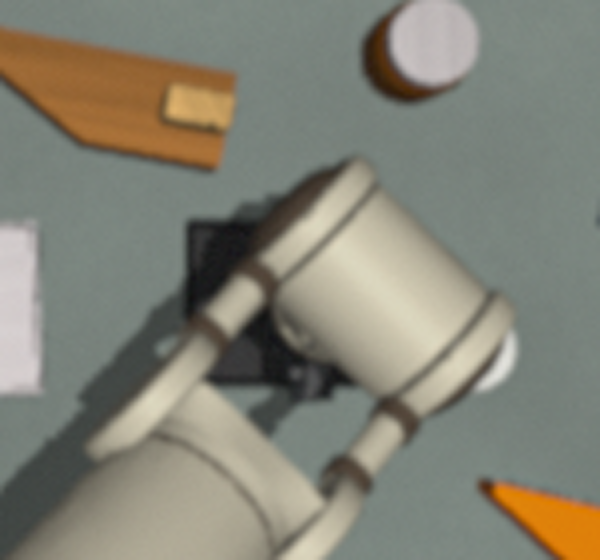

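```bash
python3 -m jog '[[0,0.006,-0.04,0,0,0],[0,0.006,-0.08,0,0,0],[0,0.006,-0.1,0,0,0],[0,0.006,-0.1,0,0,0]]'
python3 -m jog '[[0,0,0,0,0,0],[0,0,0,0,0,0],[0,0,0,0,0,0],[0,0,0,0,0,0],[0,0,0.04,0,0,0],[0,0.02,0.08,0,0,0],[0,0.02,0.12,0,0,0],[0,-0.04,0.12,0,0,0],[0,-0.04,0.12,0,0,0]]' 0
python3 - <<'E'
from h import *
c=cam("wrist"); cv2.imwrite("pics/w6.png",c[0])
E
```

```text
time: 5.5
tool_pos: [0.468, -0.2824, 0.1885]
ee_rot: [-3.132, -0.092, 0.009]
contact_force: [-0.3, 0.8, -1.2]
opening: 0.0115
time: 6.25
tool_pos: [0.469, -0.3186, 0.2897]
ee_rot: [3.138, 0.091, 0.002]
contact_force: [-0.8, -0.3, -0.2]
opening: 0.0427
```

View pics/w6.png

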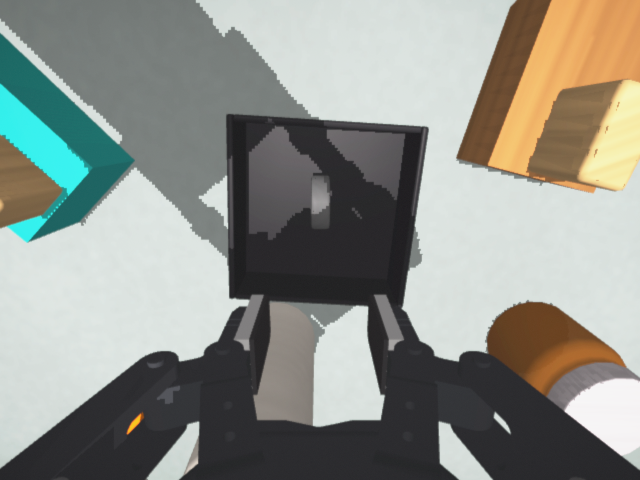

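The washer is in the tub, at about (320,202) in the wrist view. Next is the wooden wedge.

```bash
python3 -m jog '[[0.04,0.025,0,0,0,-0.1],[0.08,0.05,0,0,0,-0.2],[0.12,0.075,0,0,0,-0.3],[0.16,0.1,0,0,0,-0.3],[0.16,0.1,0,0,0,-0.3],[0.16,0.1,0,0,0,-0.3]]' 0.3
python3 - <<'E'
from h import *
s=observe(); print(s['tool_pos'],s['ee_rot'])
c=cam("wrist"); cv2.imwrite("pics/w7.png",c[0])
E
```

```text
time: 6.8
tool_pos: [0.5973, -0.236, 0.2872]
ee_rot: [-3.127, 0.276, 0.003]
contact_force: [-1.0, -0.6, -0.0]
opening: 0.0556
[ 0.59734306 -0.23604309  0.28717772] [-3.12701485e+00  2.76423632e-01  2.90566326e-03]
```

View pics/w7.png

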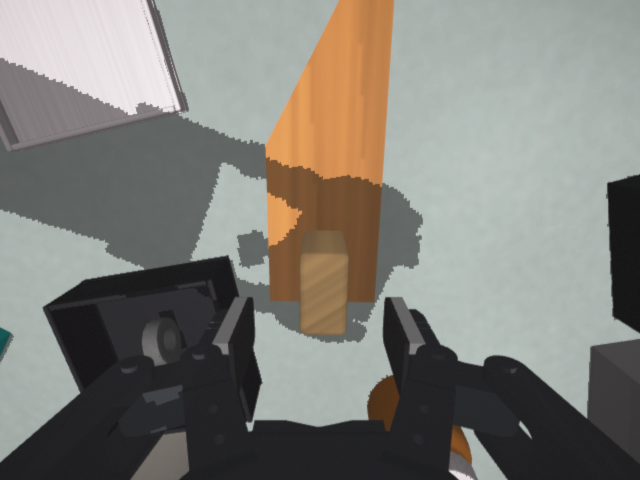

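```bash
python3 - <<'E'
from h import *
c=cam("wrist")
o=[(0,302,252,.0225,.012,.095),(0,347,252,.0225,-.012,.095),(0,346,332,-.0225,-.012,.095),(0,301,333,-.0225,.012,.095),
(0,268,146,.07,.033,.05),(0,272,300,-.025,.033,.05),(0,376,300,-.025,-.033,.05)]
p,r=fit([c],o,[.597,-.238,1.39]); print(p,r.round(1))
s=observe(); print(p[:2]-s['tool_pos'][:2], np.degrees(p[2])-90-2*np.degrees(np.arctan2(s['ee_rot'][1],s['ee_rot'][0])))
E
```

```text
[ 0.59795788 -0.23871503  1.38236472] [[-1.2 -0.5]
 [ 4.4  0.1]
 [ 2.1  3.3]
 [ 0.2  1.8]
 [-1.4 -2.4]
 [-0.5 -0.8]
 [-0.2  0.3]]
[ 0.00207936 -0.00100049] -360.5240884363095
```

```bash
python3 -m jog '[[0.0015,-0.002,-0.03,0,0,0],[0.0015,-0.002,-0.06,0,0,0],[0.0015,-0.002,-0.071,0,0,0],[0.0015,-0.002,-0.071,0,0,0]]'
python3 -m jog '[[0,0,0,0,0,0],[0,0,0,0,0,0],[0,0,0,0,0,0],[0,0,0,0,0,0],[0,0,0,0,0,0],[0,0,0,0,0,0]]' -1 80
python3 - <<'E'
from h import *
s=observe(); print(s['tool_pos'],s['ee_rot'])
c=cam("wrist"); cv2.imwrite("pics/w8.png",c[0])
E
```

```text
time: 7.23
tool_pos: [0.595, -0.2393, 0.2273]
ee_rot: [-3.124, 0.283, 0.013]
contact_force: [-0.6, 0.3, -0.8]
opening: 0.0557
time: 7.73
tool_pos: [0.5955, -0.2399, 0.2291]
ee_rot: [-3.125, 0.284, 0.009]
contact_force: [-1.6, -2.7, 6.8]
opening: 0.0231
[ 0.59554283 -0.23992156  0.2290896 ] [-3.12533664  0.28359274  0.00913946]
```

View pics/w8.png

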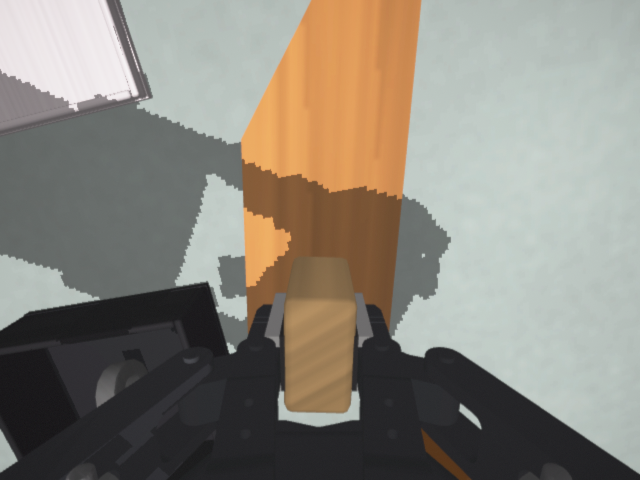

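```bash
python3 -m jog '[[0,0,0.01,0,0,0.05],[0,0,0.01,0,0,0.18],[0,0,0.01,0,0,0.343],[0.03,0.01,0.01,0,0,0.343],[0.06,0.03,0.01,0,0,0.343],[0.09,0.06,0.01,0,0,0.343],[0.108,0.091,0.01,0,0,0.343],[0.108,0.091,0.01,0,0,0.343],[0.108,0.091,0.01,0,0,0.343]]'
python3 - <<'E'
from h import *
s=observe(); print(s['tool_pos'],s['ee_rot'],2*np.degrees(np.arctan2(s['ee_rot'][1],s['ee_rot'][0])))
c=cam("wrist"); cv2.imwrite("pics/w9.png",c[0]); c=cam("scene"); crop(c,"s9",220,220,480,380,3)
c=cam("top"); crop(c,"t9",220,130,400,260,4)
E
```

```text
time: 8.53
tool_pos: [0.6821, -0.1651, 0.2358]
ee_rot: [-3.135, -0.144, 0.013]
contact_force: [-1.2, -0.1, -3.1]
opening: 0.0232
[ 0.68208512 -0.16507886  0.23578527] [-3.13470762 -0.14361827  0.01335448] -354.7535965181864
```

View pics/w9.png

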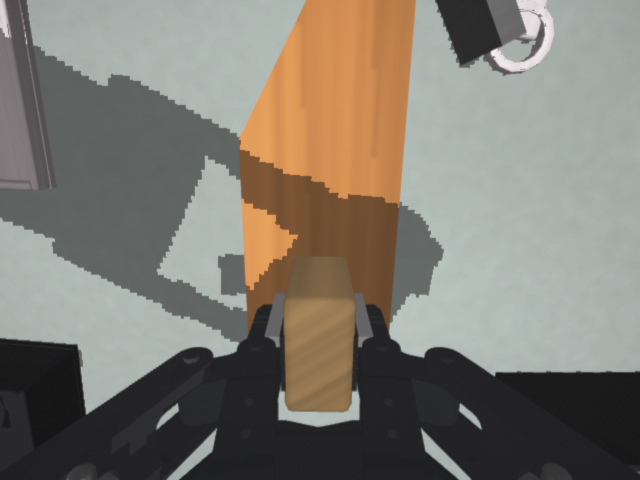

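View pics/s9.png

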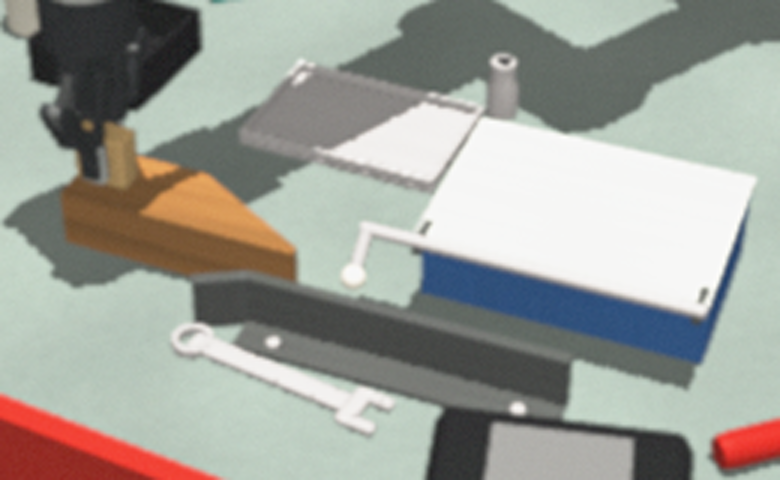

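View pics/t9.png

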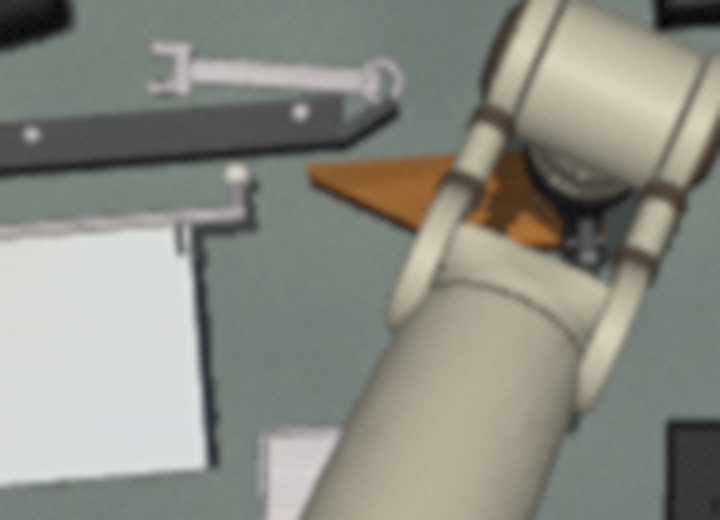

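```bash
python3 -m jog '[[0.007,0.0005,-0.003,0,0,0],[0.014,0.001,-0.006,0,0,0],[0.015,0.0013,-0.007,0,0,0],[0.015,0.0013,-0.007,0,0,0],[0.015,0.0013,-0.007,0,0,0]]'
python3 - <<'E'
from h import *
c=cam("top"); crop(c,"t10",230,130,360,230,6); c=cam("scene"); crop(c,"s10",220,240,400,340,4)
E
```

```text
time: 9.1
tool_pos: [0.6932, -0.1668, 0.2305]
ee_rot: [-3.135, -0.137, 0.013]
contact_force: [-0.5, 0.5, -2.5]
opening: 0.023
```

View pics/t10.png

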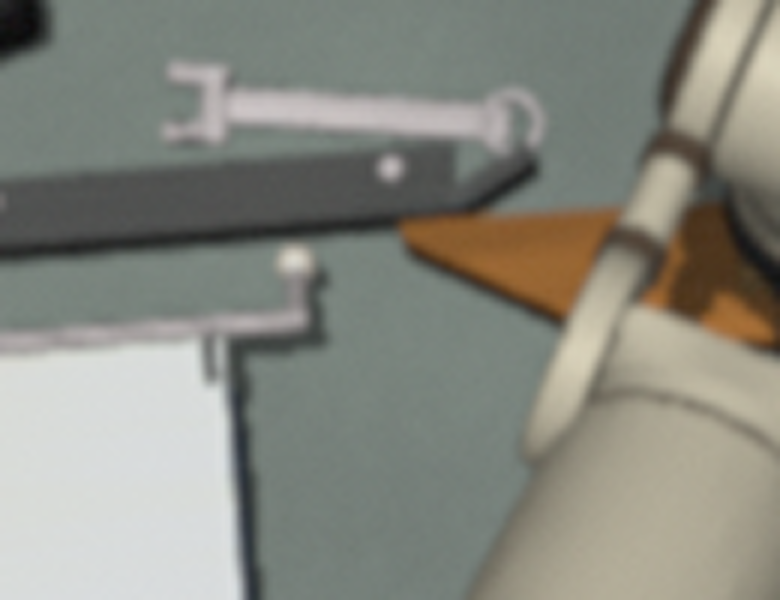

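View pics/s10.png

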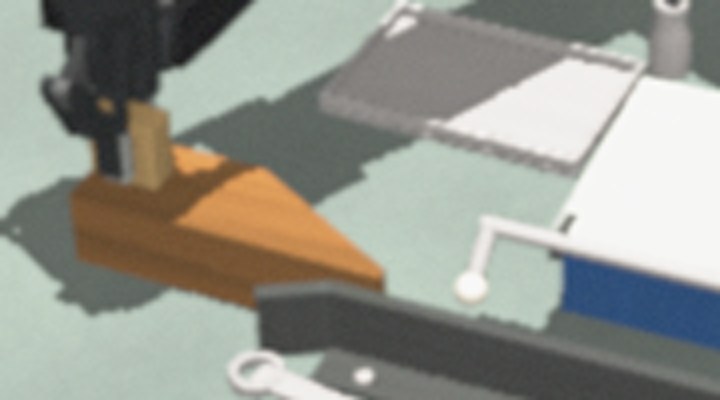

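```bash
python3 -m jog '[[0.002,0.0002,0,0,0,0],[0.002,0.0002,0,0,0,0],[0.002,0.0002,0,0,0,0],[0.002,0.0002,0,0,0,0]]'; python3 -m jog '[[0.002,0.0002,0,0,0,0],[0.002,0.0002,0,0,0,0],[0.002,0.0002,0,0,0,0],[0.002,0.0002,0,0,0,0]]'
```

```text
time: 9.53
tool_pos: [0.6948, -0.1665, 0.2309]
ee_rot: [-3.136, -0.138, 0.012]
contact_force: [0.6, -0.7, -2.9]
opening: 0.0233
time: 9.87
tool_pos: [0.6964, -0.1664, 0.2309]
ee_rot: [-3.136, -0.138, 0.012]
contact_force: [-0.3, 0.4, -3.2]
opening: 0.0229
```

```bash
for i in 1; do python3 -m jog '[[0.002,0.0002,0,0,0,0],[0.002,0.0002,0,0,0,0],[0.002,0.0002,0,0,0,0],[0.002,0.0002,0,0,0,0]]'; done; python3 -m jog '[[0.002,0.0002,0,0,0,0],[0.002,0.0002,0,0,0,0],[0.002,0.0002,0,0,0,0],[0.002,0.0002,0,0,0,0]]'
```

```text
time: 10.2
tool_pos: [0.698, -0.1662, 0.2308]
ee_rot: [-3.136, -0.138, 0.012]
contact_force: [0.7, -0.4, -2.9]
opening: 0.0229
time: 10.53
tool_pos: [0.6993, -0.1662, 0.2307]
ee_rot: [-3.136, -0.139, 0.015]
contact_force: [-3.9, -1.3, -2.7]
opening: 0.0232
```

```bash
python3 -m jog '[[-0.0016,0.01,0,0,0,0],[-0.0025,0.02,0,0,0,0],[-0.0034,0.03,0,0,0,0],[-0.0042,0.04,0,0,0,0],[-0.0042,0.04,0,0,0,0]]'; python3 - <<'E'
from h import *
c=cam("top"); crop(c,"t11",230,130,360,230,6); c=cam("scene"); crop(c,"s11",220,240,400,340,4); c=cam("wrist"); cv2.imwrite("pics/w11.png",c[0])
E
```

```text
time: 10.95
tool_pos: [0.696, -0.1318, 0.2305]
ee_rot: [-3.134, -0.141, 0.015]
contact_force: [0.4, 1.5, -3.1]
opening: 0.0232
```

View pics/t11.png

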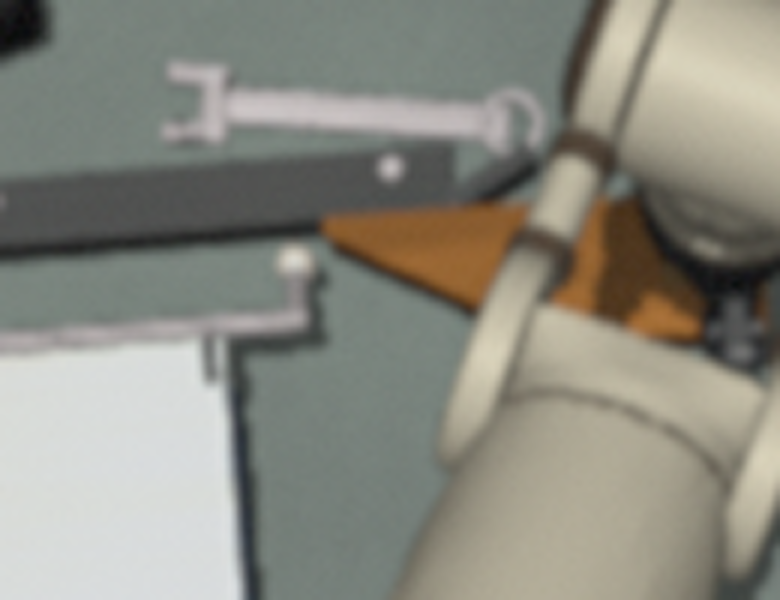

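View pics/s11.png

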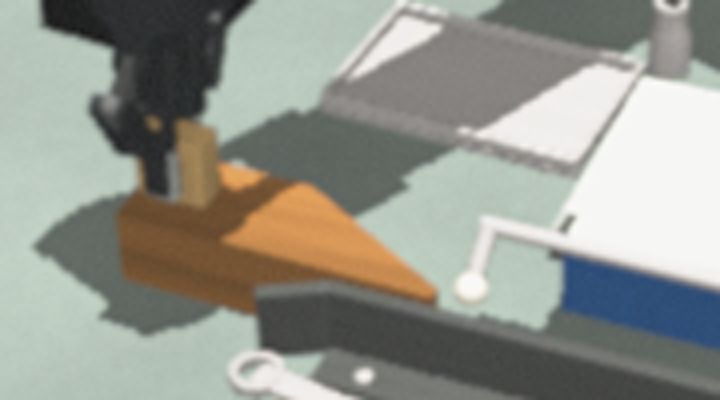

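View pics/w11.png

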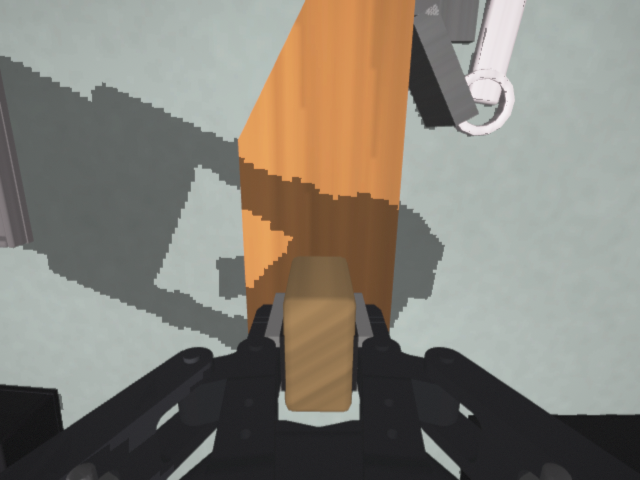

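```bash
python3 - <<'E'
from h import *
t=cam("top"); w=cam("wrist")
T=lambda u,v:(230+u/6,130+v/6)
def yaw(a,b): d=a-b; return np.degrees(np.arctan2(d[1],d[0]))
a=unp(t,*T(325,214),.05);b=unp(t,*T(522,203),.05);print("wedge back top",a,b,yaw(a,b))
a=unp(w,414,2,.05);b=unp(w,399,200,.05);print("wedge back wrist",a,b,yaw(a,b))
# fence from first image: near-top and dark band
g=cv2.cvtColor(cv2.resize(t[0][130:230,230:360],None,fx=6,fy=6,interpolation=cv2.INTER_CUBIC),cv2.COLOR_BGR2GRAY)
for u in (10,100,200,300): print(u,[int(x) for x in g[180:290:4,u]])
E
```

```text
wedge back top [0.71409432 0.04691602 0.05      ] [ 0.71966802 -0.04315432  0.05      ] 93.54104466279779
wedge back wrist [ 0.71681691 -0.01073982  0.05      ] [ 0.72260467 -0.08270498  0.05      ] 94.59809060089776
10 [99, 88, 83, 81, 81, 82, 82, 81, 80, 79, 80, 82, 82, 81, 79, 73, 61, 49, 42, 53, 75, 97, 116, 123, 128, 130, 130, 129]
100 [81, 80, 80, 80, 81, 83, 80, 79, 80, 81, 82, 82, 81, 75, 66, 50, 42, 47, 66, 93, 111, 122, 128, 131, 130, 129, 129, 129]
200 [83, 83, 83, 81, 80, 81, 81, 82, 81, 80, 79, 80, 70, 52, 39, 49, 76, 100, 119, 129, 132, 132, 130, 128, 128, 128, 128, 127]
300 [82, 81, 82, 83, 83, 83, 82, 80, 80, 74, 63, 50, 39, 46, 69, 99, 134, 161, 186, 202, 206, 197, 176, 157, 138, 128, 127, 126]
```

```bash
python3 -m jog '[[-0.0005,0.01,0,0,0,0],[-0.0015,0.02,0,0,0,0],[-0.0025,0.03,0,0,0,0],[-0.0035,0.04,0,0,0,0],[-0.0035,0.04,0,0,0,0]]'; python3 - <<'E'
from h import *
print(observe()['wrist_torque'])
c=cam("top"); crop(c,"t12",230,130,360,230,6); c=cam("scene"); crop(c,"s12",220,240,400,340,4)
E
```

```text
time: 11.62
tool_pos: [0.694, -0.1042, 0.2328]
ee_rot: [3.133, 0.138, -0.008]
contact_force: [-0.6, -10.7, -2.9]
opening: 0.0229
[-2.26705814  0.07177263  0.10705965]
```

View pics/t12.png

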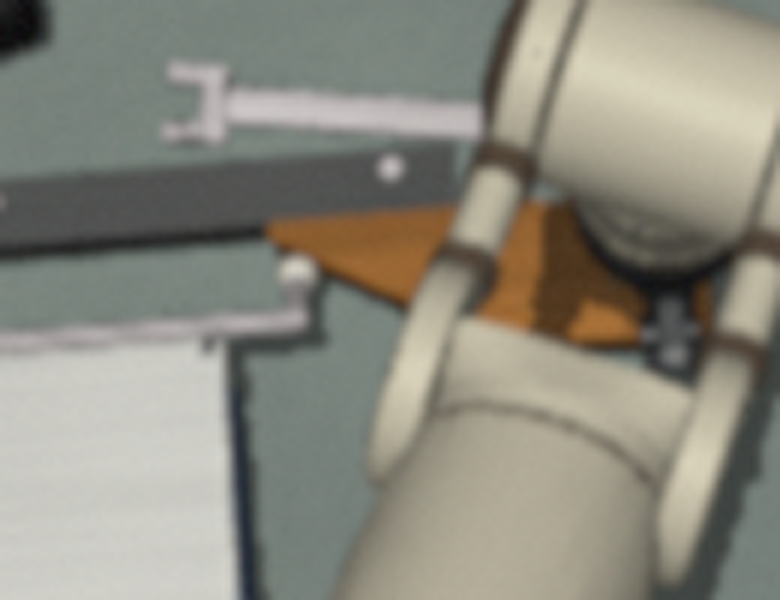

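View pics/s12.png

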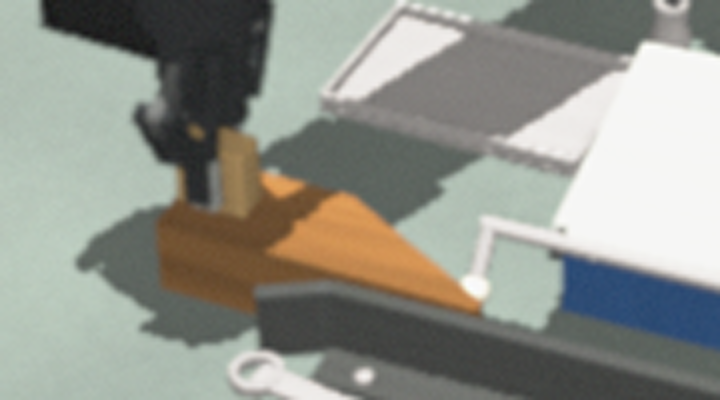

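```bash
python3 -m jog '[[-0.001,0.01,-0.001,0,0,0],[-0.002,0.02,-0.002,0,0,0],[-0.003,0.03,-0.002,0,0,0],[-0.0035,0.04,-0.002,0,0,0],[-0.0044,0.05,-0.002,0,0,0],[-0.0053,0.06,-0.002,0,0,0],[-0.0066,0.075,-0.002,0,0,0],[-0.0066,0.075,-0.002,0,0,0],[-0.0066,0.075,-0.002,0,0,0]]'; python3 - <<'E'
from h import *
print(observe()['wrist_torque'])
c=cam("top"); crop(c,"t13",200,110,360,230,5); c=cam("scene"); crop(c,"s13",220,180,480,350,3)
E
```

```text
time: 12.47
tool_pos: [0.689, -0.0453, 0.232]
ee_rot: [3.131, 0.138, -0.005]
contact_force: [-2.6, -8.7, -0.3]
opening: 0.0227
[-1.43377727  0.33233678  0.46841527]
```

View pics/t13.png

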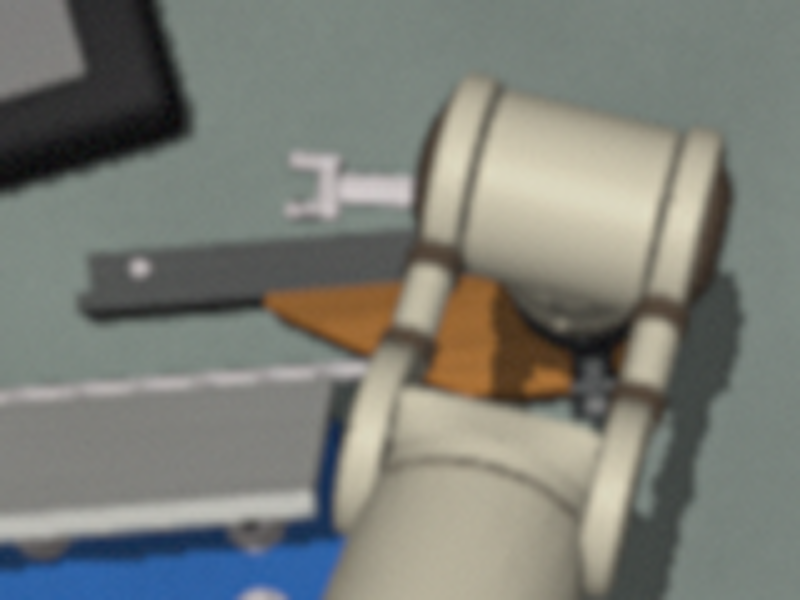

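View pics/s13.png

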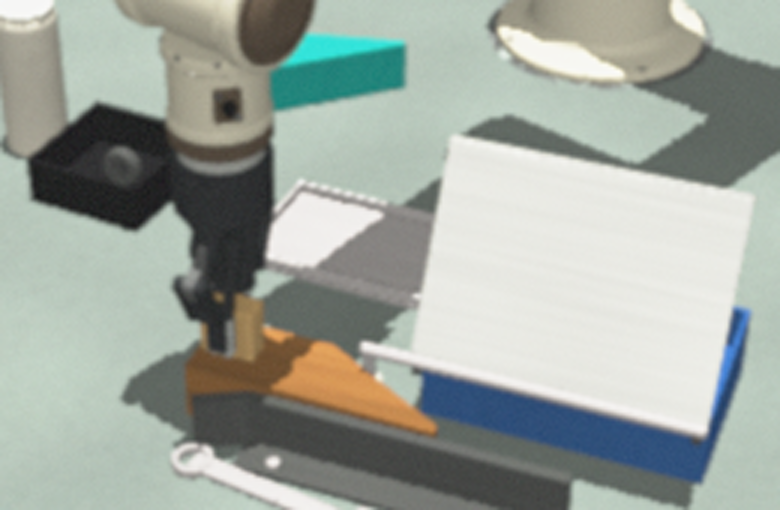

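```bash
python3 -m jog '[[-0.001,0.01,-0.001,0,0,0],[-0.002,0.02,-0.002,0,0,0],[-0.003,0.03,-0.002,0,0,0],[-0.0038,0.04,-0.002,0,0,0],[-0.0047,0.05,-0.002,0,0,0],[-0.0057,0.06,-0.002,0,0,0],[-0.007,0.075,-0.002,0,0,0],[-0.007,0.076,-0.002,0,0,0],[-0.007,0.076,-0.002,0,0,0]]'; python3 - <<'E'
from h import *
print(observe()['wrist_torque'])
c=cam("top"); crop(c,"t14",200,110,360,230,5); c=cam("scene"); crop(c,"s14",220,180,480,350,3)
E
```

```text
time: 13.32
tool_pos: [0.6852, 0.0, 0.2363]
ee_rot: [3.098, 0.133, -0.0]
contact_force: [-7.5, -63.3, 11.0]
opening: 0.0233
[-10.56947357   1.14267836   0.31453618]
```

View pics/t14.png

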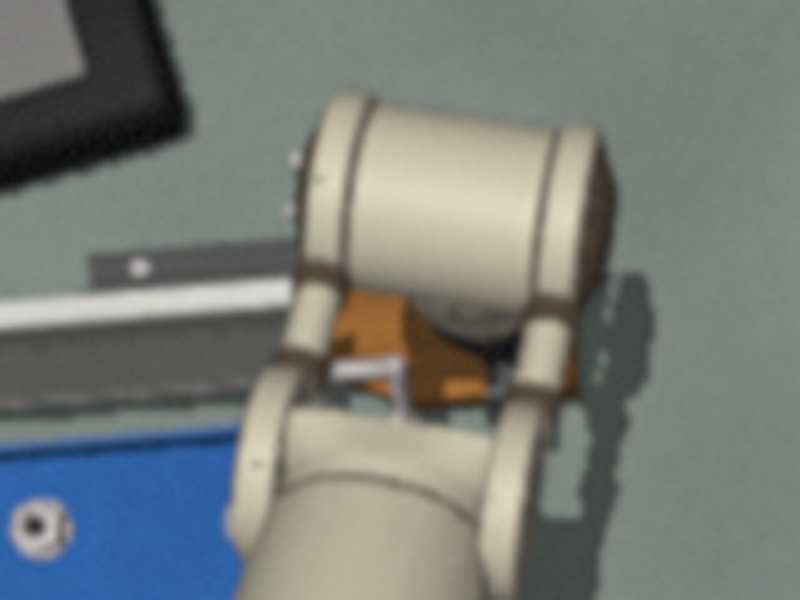

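View pics/s14.png

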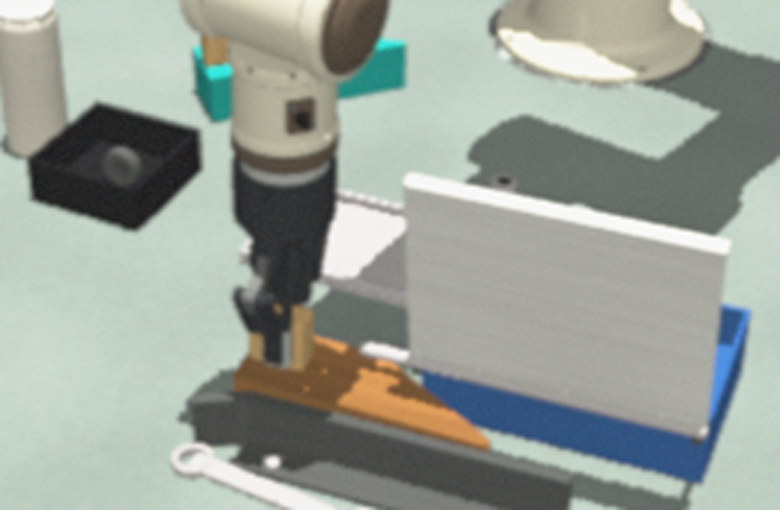

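```bash
python3 -m jog '[[0,0,0,0,0,0],[0,0,0,0,0,0]]'; python3 - <<'E'
from h import *
s=observe();print(s['tool_pos'],s['ee_rot'],s['contact_force'],s['wrist_torque'],s['joint_efforts'])
c=cam("wrist"); cv2.imwrite("pics/w15.png",c[0]); c=cam("scene"); crop(c,"s15",260,240,420,350,5)
E
```

```text
time: 13.58
tool_pos: [0.6839, 0.0084, 0.2318]
ee_rot: [3.123, 0.127, -0.001]
contact_force: [1.5, -2.2, -8.8]
opening: 0.0228
[0.68387201 0.00842607 0.23182349] [ 3.12280649e+00  1.26717069e-01 -7.50582585e-04] [ 1.54836609 -2.21598621 -8.83193181] [-0.4836214  -0.41203295  0.21979544] [  0.08533803 -58.62327218 -33.28160048   0.70790246   0.75158006
   0.21209487]
```

View pics/w15.png

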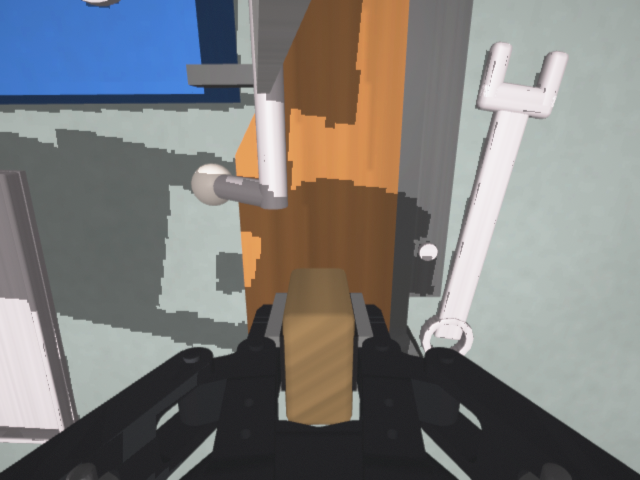

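View pics/s15.png

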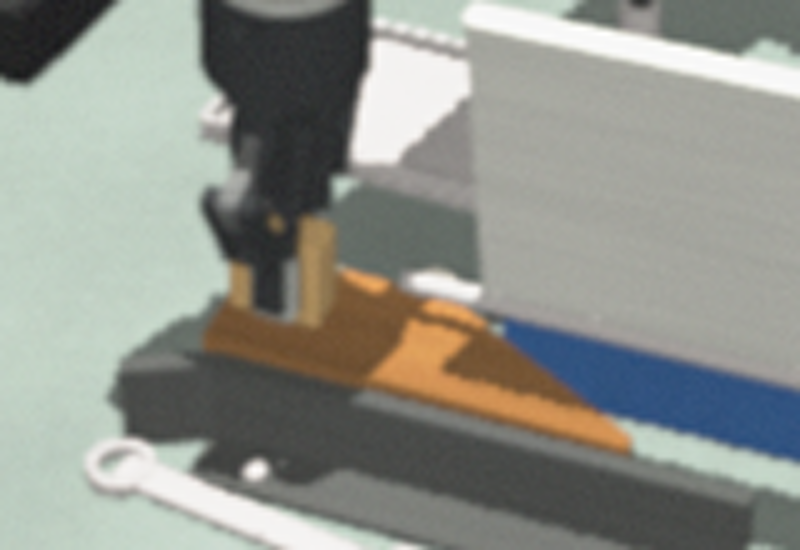

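```bash
python3 -m jog '[[0,0,-0.0015,0,0,0],[0,0,-0.0015,0,0,0]]' 
python3 -m jog '[[0,0,0,0,0,0],[0,0,0,0,0,0],[0,0,0,0,0,0],[0,0,0,0,0,0],[0,0,0.02,0,0,0],[0,0,0.05,0,0,0],[0,0,0.1,0,0,0],[0,0,0.1,0,0,0],[0,0,0.1,0,0,0],[0,0,0.1,0,0,0]]' 0.3
python3 - <<'E'
from h import *
c=cam("wrist"); cv2.imwrite("pics/w16.png",c[0]); c=cam("scene"); crop(c,"s16",220,150,480,350,3)
E
```

```text
time: 13.85
tool_pos: [0.6841, 0.0088, 0.2313]
ee_rot: [3.12, 0.13, -0.001]
contact_force: [-2.2, -4.6, -2.3]
opening: 0.0231
time: 14.68
tool_pos: [0.6842, 0.009, 0.3118]
ee_rot: [3.12, 0.13, 0.001]
contact_force: [-0.0, 0.7, -0.6]
opening: 0.0555
```

View pics/w16.png

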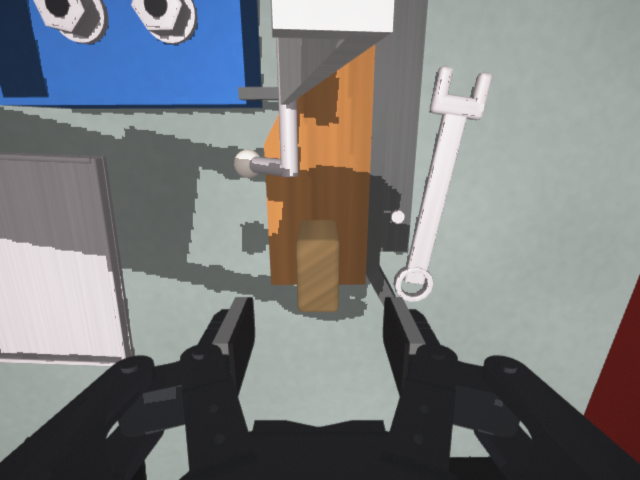

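View pics/s16.png

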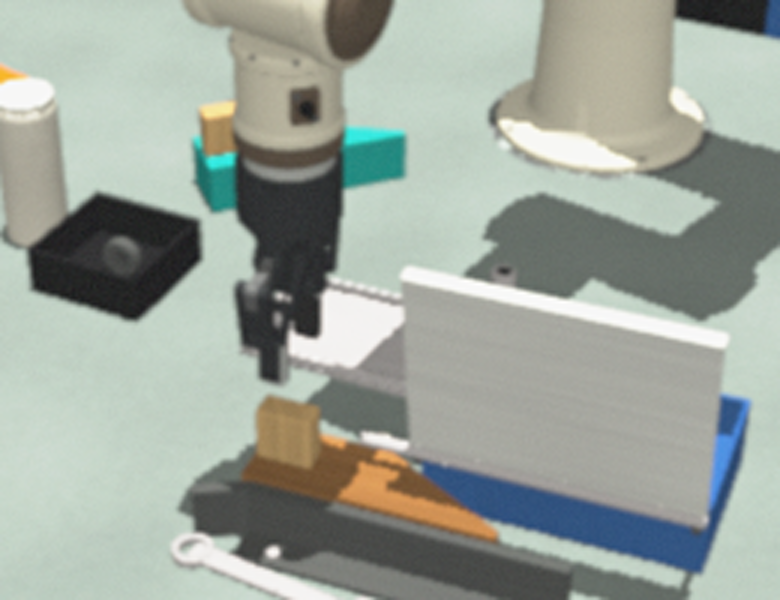

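```bash
python3 -m jog '[[-0.05,0,0.03,0.01,0,0],[-0.1,0,0.07,0.024,0,0],[-0.15,0,0.1,0.024,0,0],[-0.18,0.03,0.1,0.024,0,0],[-0.18,0.08,0.1,0.024,0,0],[-0.18,0.12,0.1,0.024,0,0],[-0.18,0.12,0.1,0.024,0,0],[-0.18,0.12,0.1,0.024,0,0]]' 0
python3 - <<'E'
from h import *
print(observe()['joint_pos'])
c=cam("wrist"); cv2.imwrite("pics/w17.png",c[0]); c=cam("scene"); crop(c,"s17",220,100,480,350,3);c=cam("top"); crop(c,"t17",170,110,370,300,4)
E
```

```text
time: 15.45
tool_pos: [0.539, 0.1064, 0.3887]
ee_rot: [-3.138, -0.135, 0.006]
contact_force: [-0.5, 0.5, 0.2]
opening: 0.0426
[-2.51606455e-02  1.06142652e-01  1.68670649e+00  2.64838423e-04
  1.35289624e+00 -1.11402876e-01]
```

View pics/w17.png

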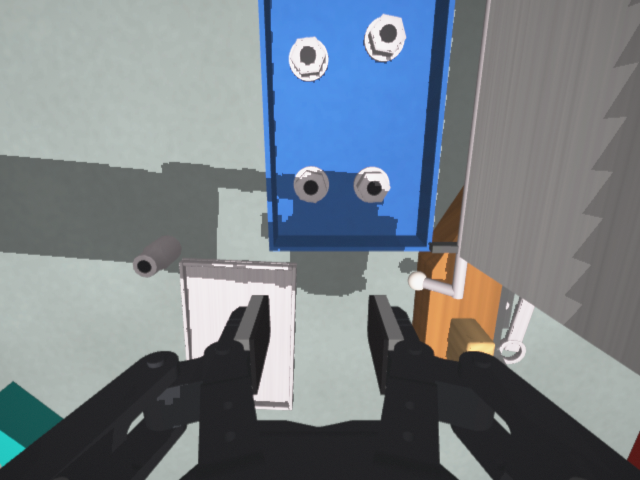

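View pics/t17.png

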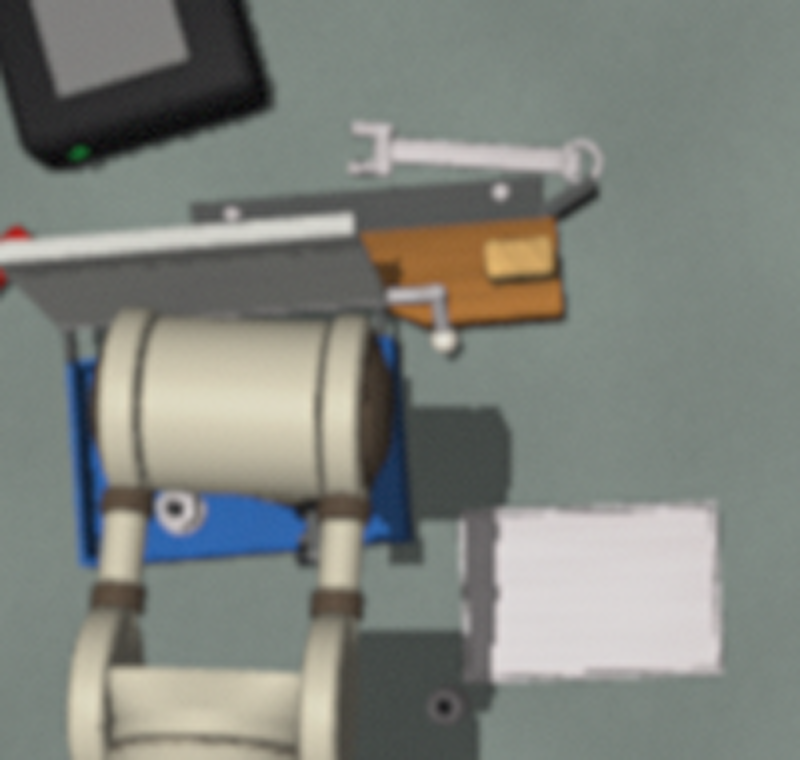

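```bash
python3 - <<'E'
from h import *
c=cam("wrist")
crop(c,"w18",240,0,470,270,3)
o=[(0,275,250,-.07,-.11,.062),(0,436,248,.07,-.11,.062),(0,259,0,-.07,0,0)]
B=[.5546,.1934,.0883]
def toloc(P,b=B):
    c_,s_=np.cos(b[2]),np.sin(b[2]); d=np.array(P[:2])-b[:2]; return np.array([c_*d[0]+s_*d[1],-s_*d[0]+c_*d[1]])
for n,u,v in (("A",311,187),("B",374,188),("C",307,55),("D",389,34)):
    P=unp(c,u,v,.048); print(n,P.round(4),toloc(P).round(4))
for q in [(-.07,-.11,.062),(.07,-.11,.062),(-.07,.05,.062),(.07,.05,.062)]: print(prj(c,w2(B,*q)))
E
```

```text
A [0.5284 0.1322 0.048 ] [-0.0315 -0.0586]
B [0.5825 0.1359 0.048 ] [ 0.0227 -0.0598]
C [0.5175 0.2341 0.048 ] [-0.0334  0.0438]
D [0.5788 0.2536 0.048 ] [0.0294 0.0578]
[266.97610695 248.94928705]
[428.65348388 248.27230574]
[256.31545105  42.30761977]
[447.44212498  40.81492025]
```

View pics/w18.png

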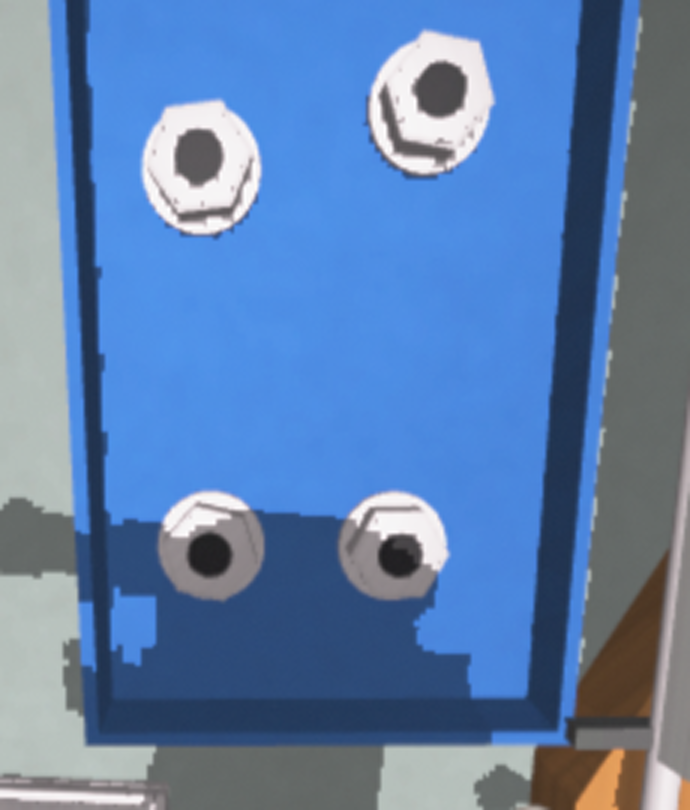

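```bash
python3 -m jog '[[0,0,0,0,0,0.16],[0,0,0,0,0,0.32],[0,0,0,0,0,0.48],[0,0,0,0,0,0.64],[0,0,0,0,0,0.8],[0,0,0,0,0,0.96],[0,0,0,0,0,1],[0,0,0,0,0,1],[0,0,0,0,0,1]]' 0
python3 -m jog '[[-0.012,0.033,-0.02,0,0,0.16],[-0.012,0.033,-0.04,0,0,0.32],[-0.012,0.033,-0.06,0,0,0.48],[-0.012,0.033,-0.08,0,0,0.64],[-0.012,0.033,-0.1,0,0,0.8],[-0.012,0.033,-0.1,0,0,0.96],[-0.012,0.033,-0.1,0,0,1],[-0.012,0.033,-0.1,0,0,1],[-0.012,0.033,-0.1,0,0,1]]' 0
python3 - <<'E'
from h import *
s=observe();print(s['tool_pos'],s['ee_rot'],s['joint_pos'])
c=cam("wrist"); cv2.imwrite("pics/w19.png",c[0])
E
```

```text
time: 16.4
tool_pos: [0.54, 0.1032, 0.3888]
ee_rot: [2.852, 1.316, -0.006]
contact_force: [0.8, -0.9, -0.3]
opening: 0.0428
time: 17.15
tool_pos: [0.5306, 0.1293, 0.3088]
ee_rot: [2.133, 2.303, -0.005]
contact_force: [-0.7, 0.7, -0.0]
opening: 0.0425
[0.53061369 0.12929067 0.30877351] [ 2.13339571  2.30302564 -0.00508188] [ 0.01862898  0.1789089   1.77174995 -0.00420794  1.19154271 -1.62704255]
```

View pics/w19.png

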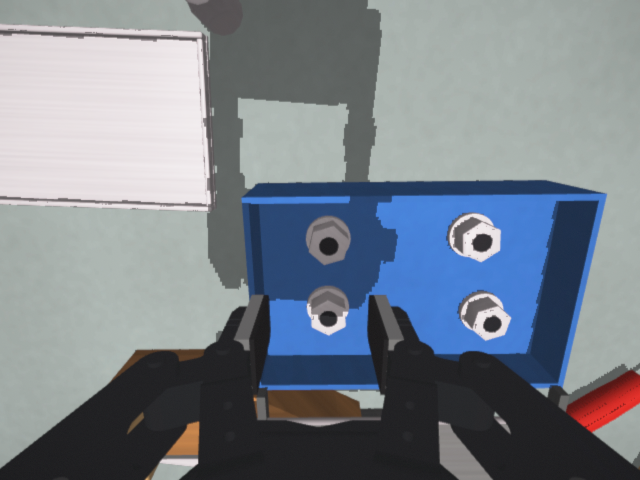

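```bash
cat > m.py <<'E'
from h import *
B=[.5546,.1934,.0883]
def toloc(P,b=B):
    c_,s_=np.cos(b[2]),np.sin(b[2]); d=np.array(P[:2])-b[:2]; return np.array([c_*d[0]+s_*d[1],-s_*d[0]+c_*d[1]])
E
python3 - <<'E'
from m import *
c=cam("wrist"); s=observe()
for n,u,v in (("A",328,246),("B",328,319),("C",482,242),("D",491,323)):
    P=unp(c,u,v,.048); print(n,P.round(4),toloc(P).round(4),((P-s['tool_pos'])[:2]/.8).round(4))
for q in [(-.07,-.11,.062),(-.07,.11,.062),(.07,.11,.062)]: print(prj(c,w2(B,*q)))
E
```

```text
A [0.5272 0.1343 0.048 ] [-0.0325 -0.0565] [-0.0043  0.0062]
B [0.5821 0.139  0.048 ] [ 0.0226 -0.0567] [0.0643 0.012 ]
C [0.5164 0.2366 0.048 ] [-0.0343  0.0464] [-0.0178  0.134 ]
D [0.576  0.2559 0.048 ] [0.0268 0.0604] [0.0567 0.1582]
[239.71206307 195.02631992]
[605.72068615 191.1013166 ]
[561.42524151 385.96345776]
```

```bash
python3 -m jog '[[-0.004,0.0055,-0.04,0,0,0],[-0.004,0.0055,-0.08,0,0,0],[-0.004,0.0055,-0.11,0,0,0],[-0.004,0.0055,-0.125,0,0,0],[-0.004,0.0055,-0.131,0,0,0],[-0.004,0.0055,-0.131,0,0,0]]'
python3 -m jog '[[0,0,0,0,0,0],[0,0,0,0,0,0],[0,0,0,0,0,0],[0,0,0,0,0,0],[0,0,0,0,0,0]]' -1 50
python3 - <<'E'
from h import *
c=cam("wrist"); cv2.imwrite("pics/w20.png",c[0])
E
```

```text
time: 17.75
tool_pos: [0.5274, 0.1337, 0.2038]
ee_rot: [2.134, 2.304, -0.006]
contact_force: [0.8, -0.7, 0.2]
opening: 0.0427
time: 18.17
tool_pos: [0.5285, 0.1337, 0.2057]
ee_rot: [2.132, 2.301, -0.002]
contact_force: [-0.4, -0.3, 6.8]
opening: 0.0236
```

View pics/w20.png

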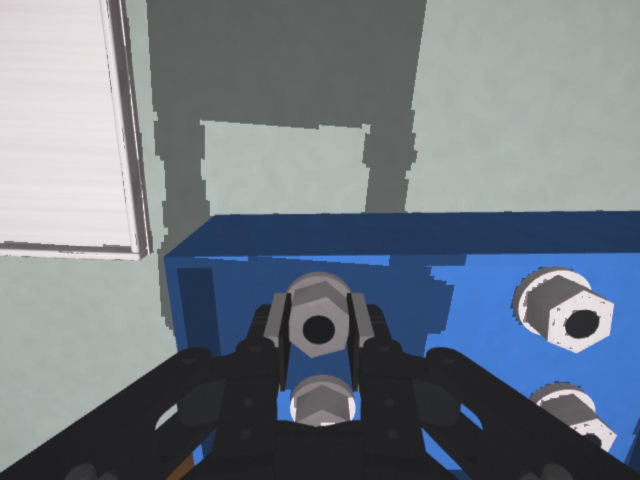

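```bash
python3 -m jog '[[0,0,0.04,0,0,0],[0,0,0.08,0,0,0],[0,0,0.1,0,0,0],[-0.02,-0.05,0.1,0,0,0],[-0.04,-0.1,0.1,0,0,0],[-0.06,-0.15,0.1,0,0,0],[-0.08,-0.2,0.1,0,0,0],[-0.1,-0.25,0.1,0,0,0],[-0.108,-0.283,0.1,0,0,0],[-0.108,-0.283,0.05,0,0,0],[-0.108,-0.283,0.02,0,0,0],[-0.108,-0.283,0.02,0,0,0]]'
python3 - <<'E'
from h import *
c=cam("wrist"); cv2.imwrite("pics/w21.png",c[0])
E
```

```text
time: 19.22
tool_pos: [0.4394, -0.0922, 0.2175]
ee_rot: [-2.134, -2.299, 0.006]
contact_force: [-0.6, 1.3, -1.8]
opening: 0.0241
```

View pics/w21.png

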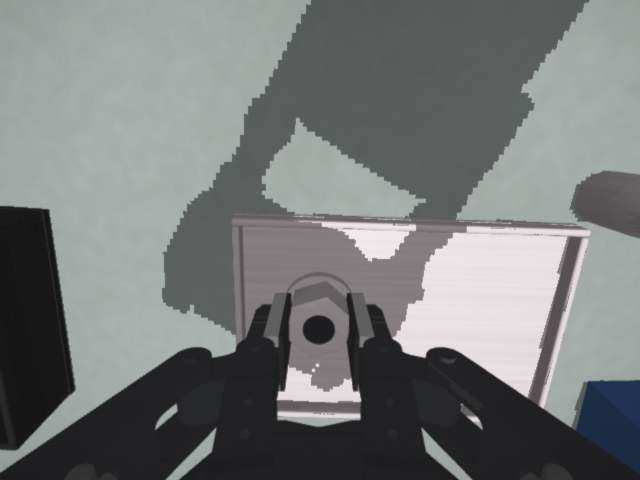

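```bash
python3 -m jog '[[0,0.002,-0.02,0,0,0],[0,0.002,-0.034,0,0,0],[0,0.002,-0.041,0,0,0],[0,0.002,-0.041,0,0,0],[0,0.002,-0.041,0,0,0]]'
python3 -m jog '[[0,0,0,0,0,0],[0,0,0,0,0,0],[0,0,0,0,0,0],[0,0,0.01,0,0,0],[0,0,0.04,0,0,0],[0,0,0.08,0,0,0],[0,0,0.12,0,0,0],[0,0,0.15,0,0,0],[0,0,0.15,0,0,0]]' -0.05
python3 - <<'E'
from h import *
c=cam("wrist"); cv2.imwrite("pics/w22.png",c[0])
E
```

```text
time: 19.68
tool_pos: [0.4413, -0.0906, 0.1882]
ee_rot: [2.135, 2.305, -0.003]
contact_force: [1.0, 0.3, -0.8]
opening: 0.0239
time: 20.43
tool_pos: [0.4432, -0.0915, 0.3147]
ee_rot: [2.127, 2.297, 0.002]
contact_force: [1.0, -0.1, 0.2]
opening: 0.0406
```

View pics/w22.png

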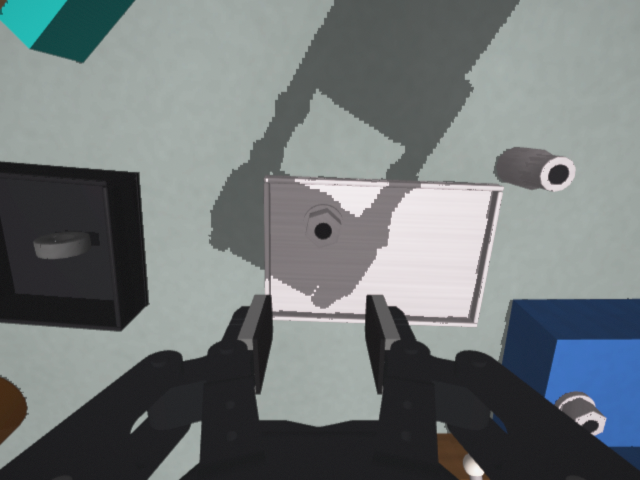

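```bash
python3 -m jog '[[0.01,0.05,0,0,0,0],[0.02,0.1,0,0,0,0],[0.03,0.15,0,0,0,0],[0.045,0.2,0,0,0,0],[0.06,0.25,0,0,0,0],[0.07,0.3,0,0,0,0],[0.08,0.35,0,0,0,0],[0.09,0.4,0,0,0,0],[0.0916,0.409,0,0,0,0],[0.0916,0.409,0,0,0,0],[0.0916,0.409,0,0,0,0]]' 0
python3 - <<'E'
from h import *
s=observe(); print(s['tool_pos'])
c=cam("wrist"); cv2.imwrite("pics/w23.png",c[0])
E
```

```text
time: 21.4
tool_pos: [0.5152, 0.2358, 0.3109]
ee_rot: [2.129, 2.301, -0.004]
contact_force: [-0.5, 0.0, -0.2]
opening: 0.0428
[0.51521913 0.23581424 0.3109423 ]
```

View pics/w23.png

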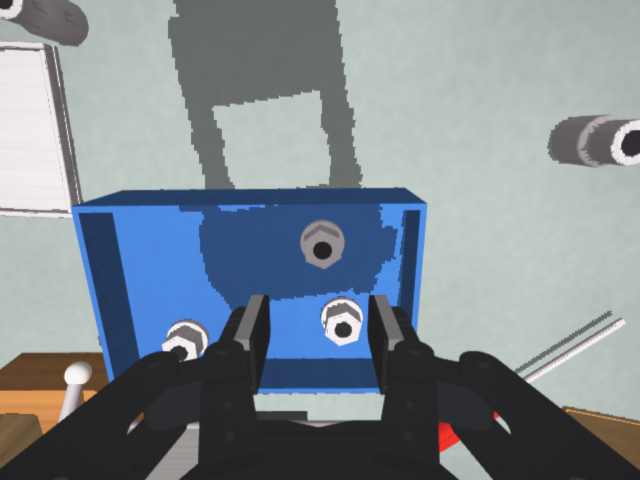

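```bash
python3 - <<'E'
from m import *
c=cam("wrist"); s=observe()
P=unp(c,322,249,.048); print(P,((P-s['tool_pos'])[:2]/.8).round(4))
E
```

```text
[0.51609368 0.23561797 0.048     ] [0.0008 0.0011]
```

```bash
python3 -m jog '[[0.001,0.0005,-0.04,0,0,0],[0.001,0.0005,-0.08,0,0,0],[0.001,0.0005,-0.11,0,0,0],[0.001,0.0005,-0.128,0,0,0],[0.001,0.0005,-0.133,0,0,0],[0.001,0.0005,-0.133,0,0,0],[0.001,0.0005,-0.133,0,0,0]]'
python3 -m jog '[[0,0,0,0,0,0],[0,0,0,0,0,0],[0,0,0,0,0,0],[0,0,0,0,0,0],[0,0,0,0,0,0]]' -1 50
python3 - <<'E'
from h import *
c=cam("wrist"); cv2.imwrite("pics/w24.png",c[0])
E
```

```text
time: 22.08
tool_pos: [0.5168, 0.2343, 0.206]
ee_rot: [2.132, 2.296, -0.001]
contact_force: [0.2, 0.7, 0.2]
opening: 0.0427
time: 22.5
tool_pos: [0.5179, 0.2343, 0.2082]
ee_rot: [2.13, 2.294, 0.003]
contact_force: [-0.2, -1.5, 7.5]
opening: 0.024
```

View pics/w24.png

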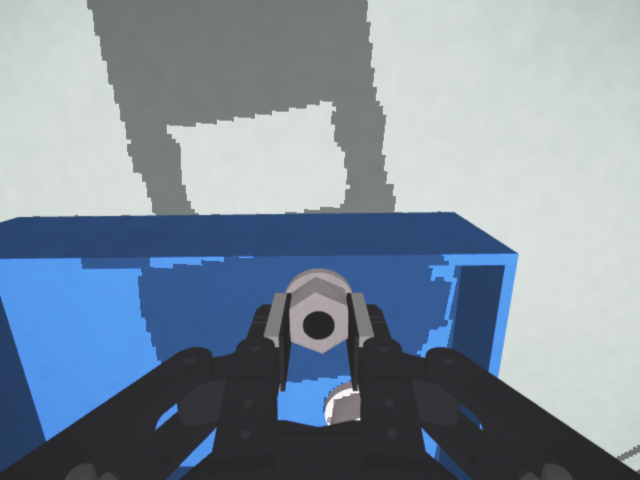

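```bash
python3 -m jog '[[0,0,0.04,0,0,0],[0,0,0.08,0,0,0],[0,0,0.1,0,0,0],[-0.005,-0.05,0.1,0,0,0],[-0.01,-0.1,0.1,0,0,0],[-0.015,-0.15,0.1,0,0,0],[-0.02,-0.2,0.1,0,0,0],[-0.03,-0.25,0.1,0,0,0],[-0.038,-0.3,0.1,0,0,0],[-0.042,-0.35,0.1,0,0,0],[-0.042,-0.35,0.05,0,0,0],[-0.042,-0.35,0.02,0,0,0],[-0.042,-0.35,0.02,0,0,0]]'
python3 - <<'E'
from h import *
c=cam("wrist"); cv2.imwrite("pics/w25.png",c[0])
E
```

```text
time: 23.63
tool_pos: [0.4817, -0.0457, 0.22]
ee_rot: [2.138, 2.298, -0.003]
contact_force: [-1.0, 0.3, -0.8]
opening: 0.0237
```

View pics/w25.png

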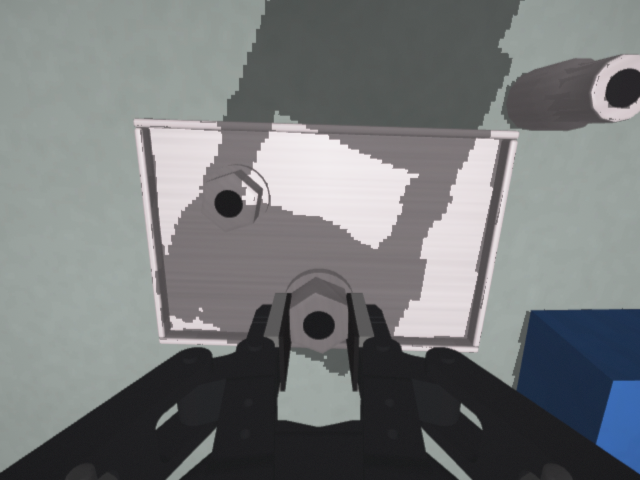

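```bash
python3 -m jog '[[0,0,-0.02,0,0,0],[0,0,-0.034,0,0,0],[0,0,-0.041,0,0,0],[0,0,-0.042,0,0,0],[0,0,-0.042,0,0,0]]'
python3 -m jog '[[0,0,0,0,0,0],[0,0,0,0,0,0],[0,0,0,0,0,0],[0,0,0.01,0,0,0],[0,0,0.04,0,0,0],[0,0,0.08,0,0,0],[0,0,0.12,0,0,0],[0,0,0.15,0,0,0],[0,0,0.15,0,0,0]]' -0.05
python3 - <<'E'
from h import *
c=cam("wrist"); cv2.imwrite("pics/w26.png",c[0])
E
```

```text
time: 24.1
tool_pos: [0.4833, -0.0452, 0.1893]
ee_rot: [2.134, 2.298, -0.0]
contact_force: [0.1, -0.7, 0.0]
opening: 0.0236
time: 24.85
tool_pos: [0.4853, -0.0459, 0.3161]
ee_rot: [2.126, 2.29, 0.007]
contact_force: [1.1, 0.2, 0.5]
opening: 0.0407
```

View pics/w26.png

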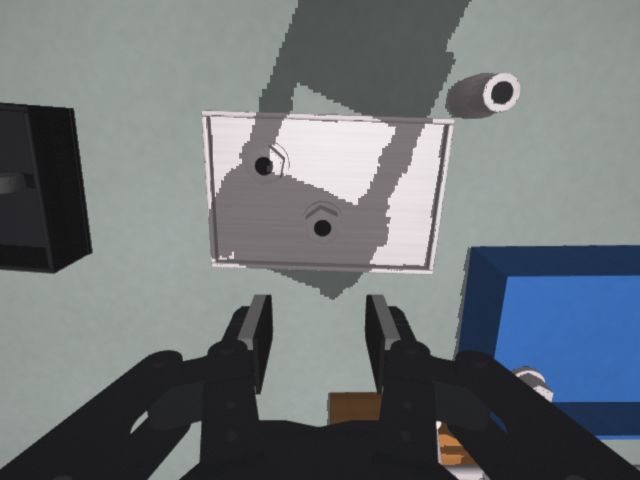

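```bash
python3 -m jog '[[0.02,0.05,0,0,0,0],[0.04,0.1,0,0,0,0],[0.07,0.15,0,0,0,0],[0.1,0.2,0,0,0,0],[0.12,0.23,0,0,0,0],[0.12,0.23,0,0,0,0],[0.12,0.23,0,0,0,0],[0.12,0.23,0,0,0,0]]' 0
python3 - <<'E'
from h import *
s=observe(); print(s['tool_pos'])
c=cam("wrist"); cv2.imwrite("pics/w27.png",c[0]); c=cam("scene"); crop(c,"s27",240,60,480,340,2)
E
```

```text
time: 25.57
tool_pos: [0.5799, 0.1382, 0.3121]
ee_rot: [2.129, 2.294, 0.001]
contact_force: [-0.1, -0.2, 0.3]
opening: 0.043
[0.57991211 0.13819298 0.31214752]
```

View pics/w27.png

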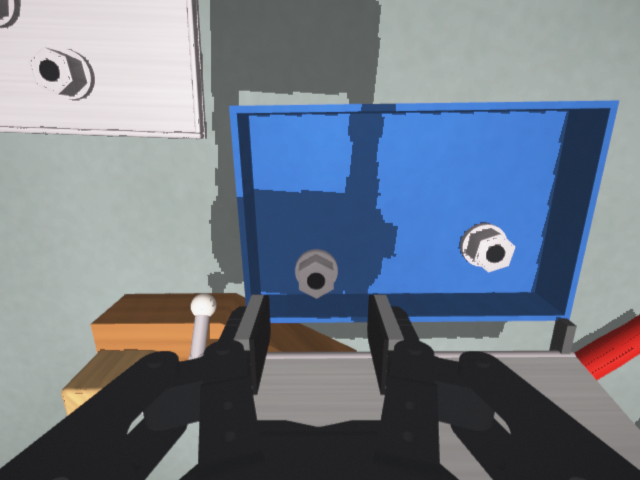

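View pics/s27.png

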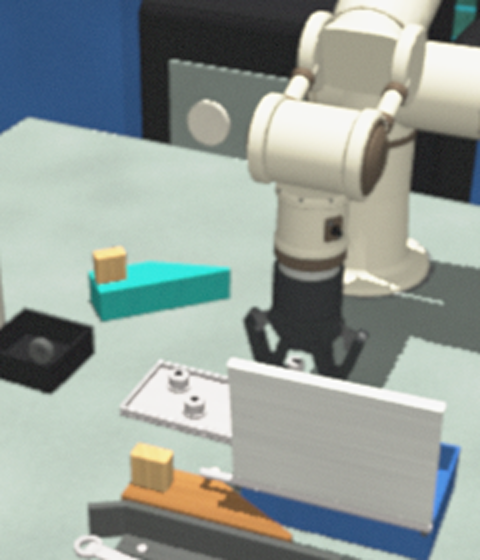

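```bash
python3 - <<'E'
from m import *
c=cam("wrist"); s=observe()
P=unp(c,316,282,.048); print(P,toloc(P),((P-s['tool_pos'])[:2]/.8).round(4))
P=unp(c,496,254,.048); print(P,toloc(P))
E
```

```text
[0.60791354 0.13533759 0.048     ] [ 0.04798558 -0.06253767] [ 0.0349 -0.0023]
[0.57759111 0.25683486 0.048     ] [0.02849556 0.06116025]
```

The nut I was going for has been knocked aside, to hole (316,282), close under the lid. I'll leave that one in the bin and take the nut at (496,254) instead.

```bash
python3 -m jog '[[0,0.05,0,0,0,0],[0,0.1,0,0,0,0],[-0.003,0.148,0,0,0,0],[-0.003,0.148,0,0,0,0],[-0.003,0.148,0,0,0,0],[-0.003,0.148,0,0,0,0]]' 0
python3 - <<'E'
from h import *
s=observe(); print(s['tool_pos'])
c=cam("wrist"); cv2.imwrite("pics/w28.png",c[0]); c=cam("scene"); crop(c,"s28",240,60,480,340,2)
E
```

```text
time: 26.22
tool_pos: [0.5775, 0.2546, 0.3132]
ee_rot: [2.131, 2.29, 0.003]
contact_force: [-0.2, 0.3, -0.3]
opening: 0.0428
[0.57751397 0.25455839 0.31319104]
```

View pics/w28.png

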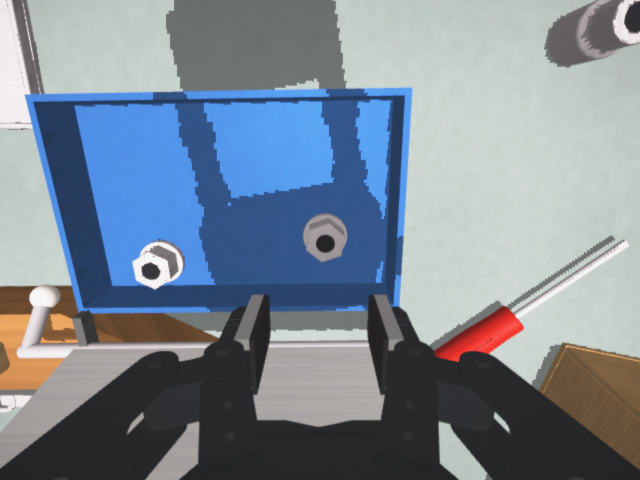

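```bash
python3 - <<'E'
from m import *
c=cam("wrist"); s=observe()
P=unp(c,325,243,.048); print(P,toloc(P),((P-s['tool_pos'])[:2]/.8).round(4))
E
```

```text
[0.57668308 0.25597527 0.048     ] [0.02751526 0.06038408] [-0.0015  0.0025]
```

```bash
python3 -m jog '[[-0.002,0.001,-0.03,0,0,0],[-0.002,0.001,-0.06,0,0,0],[-0.002,0.001,-0.09,0,0,0],[-0.002,0.001,-0.115,0,0,0],[-0.002,0.001,-0.128,0,0,0],[-0.002,0.001,-0.134,0,0,0],[-0.002,0.001,-0.134,0,0,0],[-0.002,0.001,-0.134,0,0,0]]'
python3 -m jog '[[0,0,0,0,0,0],[0,0,0,0,0,0],[0,0,0,0,0,0],[0,0,0,0,0,0],[0,0,0,0,0,0]]' -1 50
python3 - <<'E'
from h import *
c=cam("wrist"); cv2.imwrite("pics/w29.png",c[0]); c=cam("scene"); crop(c,"s29",240,60,480,340,2)
E
```

```text
time: 27.03
tool_pos: [0.5769, 0.2545, 0.2072]
ee_rot: [2.133, 2.287, 0.006]
contact_force: [0.2, 0.3, 0.1]
opening: 0.0424
time: 27.45
tool_pos: [0.5779, 0.2547, 0.2094]
ee_rot: [2.131, 2.286, 0.01]
contact_force: [-1.3, 0.2, 6.3]
opening: 0.0234
```

View pics/w29.png

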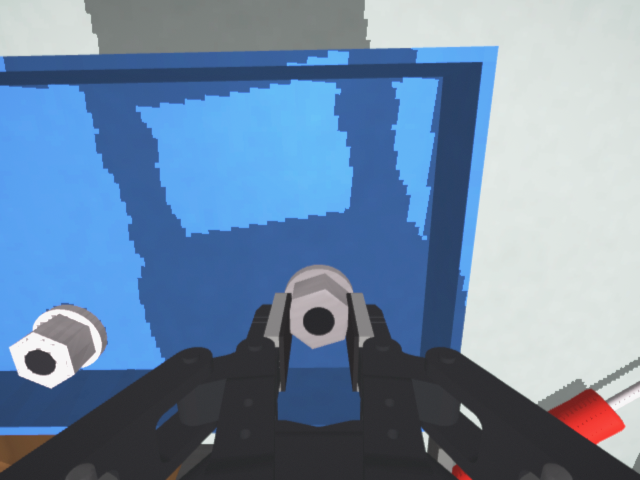

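View pics/s29.png

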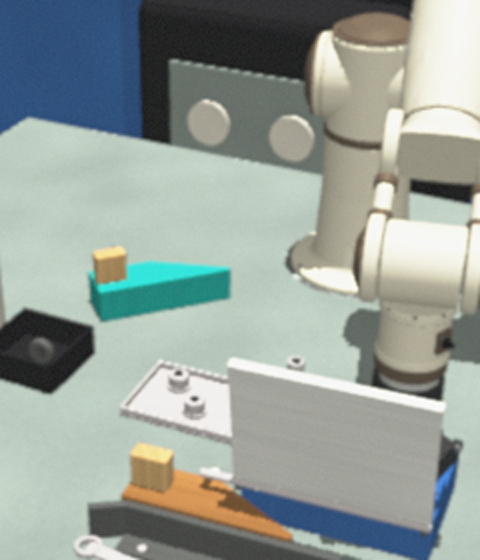

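```bash
python3 -m jog '[[0,0,0.04,0,0,0],[-0.005,0,0.08,0,0,0],[-0.02,0,0.12,0,0,0],[-0.04,-0.03,0.12,0,0,0],[-0.07,-0.07,0.12,0,0,0],[-0.1,-0.11,0.12,0,0,0],[-0.12,-0.15,0.12,0,0,0],[-0.14,-0.2,0.12,0,0,0],[-0.155,-0.25,0.12,0,0,0],[-0.17,-0.3,0.12,0,0,0],[-0.175,-0.322,0.1,0,0,0],[-0.175,-0.322,0.05,0,0,0],[-0.175,-0.322,0.02,0,0,0],[-0.175,-0.322,0.02,0,0,0]]'
python3 - <<'E'
from h import *
c=cam("wrist"); cv2.imwrite("pics/w30.png",c[0])
E
```

```text
time: 28.72
tool_pos: [0.4351, -0.0026, 0.2211]
ee_rot: [2.139, 2.291, 0.003]
contact_force: [-1.7, 1.0, -1.4]
opening: 0.024
```

View pics/w30.png

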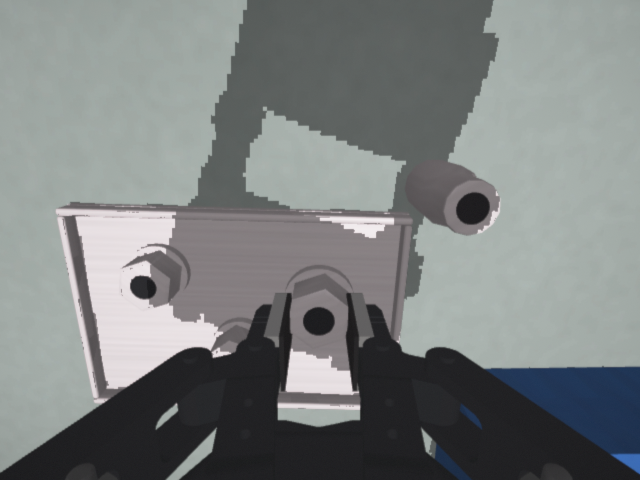

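```bash
python3 -m jog '[[0.003,-0.002,-0.02,0,0,0],[0.003,-0.002,-0.034,0,0,0],[0.003,-0.002,-0.041,0,0,0],[0.003,-0.002,-0.042,0,0,0],[0.003,-0.002,-0.042,0,0,0]]'
python3 -m jog '[[0,0,0,0,0,0],[0,0,0,0,0,0],[0,0,0,0,0,0],[0,0,0.01,0,0,0],[0,0,0.04,0,0,0],[0,0,0.08,0,0,0],[0,0,0.12,0,0,0],[0,0,0.15,0,0,0],[0,0,0.15,0,0,0],[0,0,0.15,0,0,0]]' -0.05
python3 - <<'E'
from h import *
c=cam("wrist"); cv2.imwrite("pics/w31.png",c[0]);c=cam("scene"); crop(c,"s31",240,160,480,340,3)
E
```

```text
time: 29.18
tool_pos: [0.4396, -0.0042, 0.1912]
ee_rot: [2.134, 2.289, 0.007]
contact_force: [0.5, -0.4, -1.0]
opening: 0.0236
time: 30.02
tool_pos: [0.4402, -0.0043, 0.3134]
ee_rot: [2.131, 2.286, 0.011]
contact_force: [-0.2, 0.5, -0.5]
opening: 0.0403
```

View pics/w31.png

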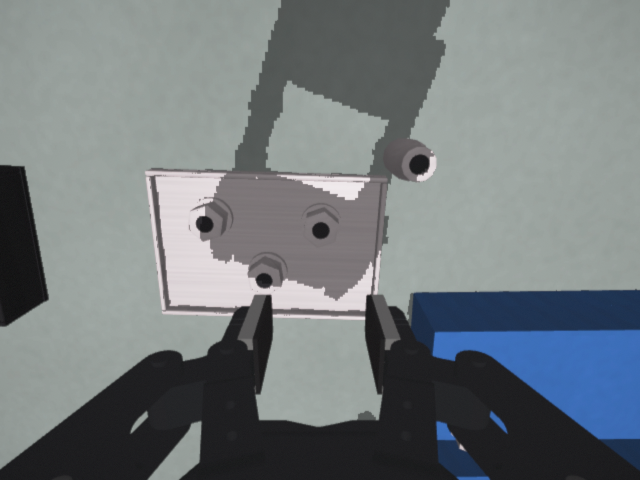

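View pics/s31.png

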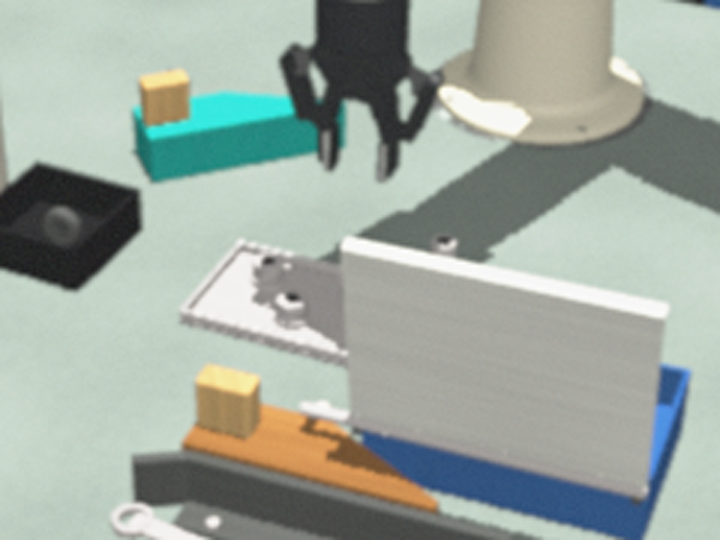

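```bash
python3 - <<'E'
from m import *
c=cam("wrist"); T=[.462,-.047,.04]
for u,v in ((205,223),(320,230),(264,280)):
    P=unp(c,u,v,.026); print(P.round(4),toloc(P,T).round(4),toloc(P).round(3))
E
```

```text
[ 0.4355 -0.0889  0.026 ] [-0.0281 -0.0408] [-0.144 -0.271]
[ 0.4348 -0.005   0.026 ] [-0.0255  0.043 ] [-0.137 -0.187]
[ 0.4776 -0.0449  0.026 ] [0.0156 0.0014] [-0.098 -0.231]
```

```bash
python3 -m jog '[[0.03,0,0,0.014,0.015,-0.16],[0.06,0,0,0.014,0.015,-0.32],[0.09,0,0,0.014,0.015,-0.48],[0.12,0,0,0.014,0.015,-0.64],[0.15,0,0,0.014,0.015,-0.8],[0.15,0,0,0.014,0.015,-0.96],[0.15,0,0,0.014,0.015,-1],[0.15,0,0,0.014,0.015,-1]]' 0.3
python3 -m jog '[[0.03,0,0,0,0,-0.16],[0.06,0,0,0,0,-0.32],[0.09,0,0,0,0,-0.48],[0.12,0,0,0,0,-0.64],[0.15,0.008,0,0,0,-0.8],[0.155,0.016,0,0,0,-0.96],[0.155,0.016,0,0,0,-0.98],[0.155,0.016,0,0,0,-0.98],[0.155,0.016,0,0,0,-0.98]]' 0.3
python3 - <<'E'
from h import *
s=observe();print(s['tool_pos'],s['ee_rot'])
c=cam("wrist"); cv2.imwrite("pics/w32.png",c[0])
E
```

```text
time: 30.83
tool_pos: [0.5587, -0.0039, 0.308]
ee_rot: [-2.853, -1.299, 0.006]
contact_force: [-0.3, 0.6, -0.0]
opening: 0.0555
time: 31.58
tool_pos: [0.6819, 0.0088, 0.3072]
ee_rot: [-3.13, -0.139, 0.004]
contact_force: [-0.6, -1.0, -0.1]
opening: 0.0555
[0.68191408 0.0087658  0.30716128] [-3.13048236 -0.13860076  0.00443256]
```

View pics/w32.png

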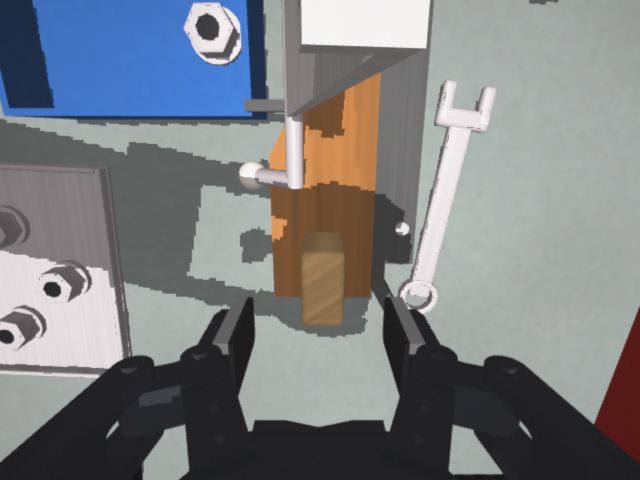

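```bash
python3 -m jog '[[0.0025,0,-0.04,0,0,0],[0.0025,0,-0.075,0,0,0],[0.0025,0,-0.09,0,0,0],[0.0025,0,-0.096,0,0,0],[0.0025,0,-0.096,0,0,0]]'
python3 -m jog '[[0,0,0,0,0,0],[0,0,0,0,0,0],[0,0,0,0,0,0],[0,0,0,0,0,0],[0,0,0,0,0,0],[0,0,0,0,0,0]]' -1 80
```

```text
time: 32.05
tool_pos: [0.6832, 0.0085, 0.2296]
ee_rot: [-3.13, -0.138, 0.008]
contact_force: [0.4, 0.0, 0.4]
opening: 0.0553
time: 32.55
tool_pos: [0.6839, 0.0084, 0.2319]
ee_rot: [-3.131, -0.139, 0.003]
contact_force: [-2.7, -1.1, 5.9]
opening: 0.0229
```

```bash
python3 -m jog '[[0.0005,-0.01,0,0,0,0],[0.001,-0.02,0,0,0,0],[0.002,-0.035,0,0,0,0],[0.0035,-0.05,0,0,0,0],[0.005,-0.065,0,0,0,0],[0.0065,-0.08,0,0,0,0],[0.008,-0.095,0,0,0,0],[0.0095,-0.11,0,0,0,0],[0.011,-0.125,0,0,0,0],[0.0125,-0.14,0,0,0,0],[0.0135,-0.155,0,0,0,0],[0.015,-0.17,0,0,0,0],[0.016,-0.185,0,0,0,0],[0.0175,-0.2,0,0,0,0],[0.0185,-0.215,0,0,0,0],[0.02,-0.235,0,0,0,0],[0.02,-0.25,0,0,0,0],[0.02,-0.25,0,0,0,0]]'
python3 - <<'E'
from h import *
c=cam("scene"); crop(c,"s33",200,160,480,360,2.8);c=cam("top"); crop(c,"t33",170,110,420,300,3)
E
```

```text
time: 34.05
tool_pos: [0.6997, -0.1951, 0.232]
ee_rot: [-3.133, -0.135, 0.003]
contact_force: [-0.8, -1.7, -0.5]
opening: 0.023
```

View pics/s33.png

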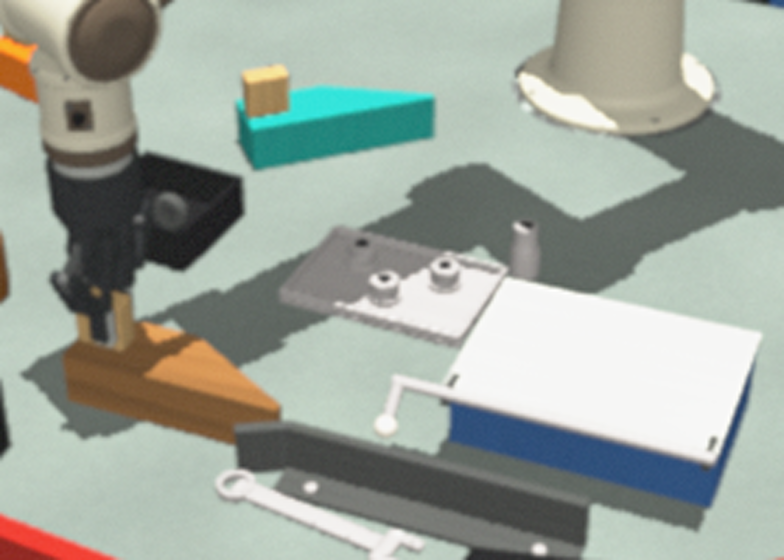

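View pics/t33.png

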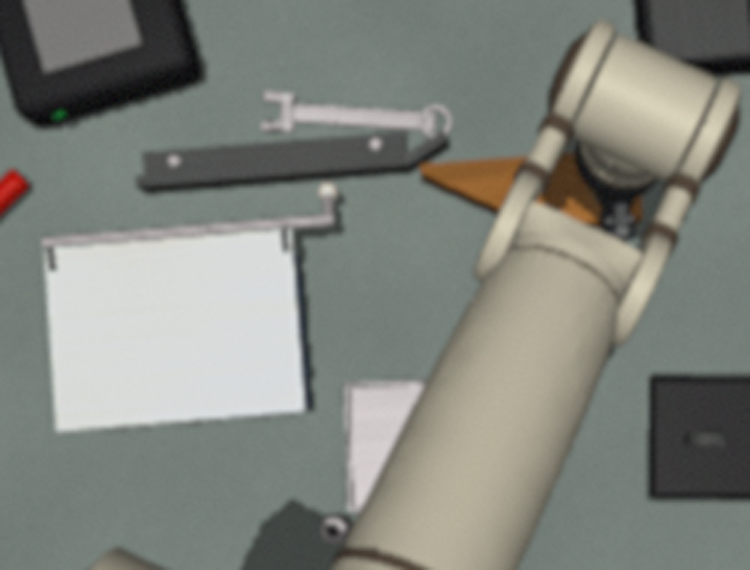

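```bash
python3 -m jog '[[-0.005,-0.01,0.005,0,0,0],[-0.03,-0.02,0.006,0,0,0],[-0.06,-0.03,0.006,0,0,-0.1],[-0.09,-0.03,0.006,0,0,-0.2],[-0.128,-0.035,0.006,0,0,-0.3],[-0.128,-0.035,0.006,0,0,-0.3],[-0.128,-0.035,0.002,0,0,-0.3],[-0.128,-0.035,0,0,0,-0.3],[-0.128,-0.035,0,0,0,-0.3]]'
python3 -m jog '[[0,0,0,0,0,0],[0,0,0,0,0,0],[0,0,0,0,0,0],[0,0,0,0,0,0],[0,0,0.02,0,0,0],[0,0,0.05,0,0,0],[0,0,0.1,0,0,0],[0,0,0.15,0,0,0],[-0.1,0,0.2,0,0,0],[-0.15,0,0.2,0,0,0],[-0.15,0,0.2,0,0,0],[-0.15,0,0.2,0,0,0],[-0.15,0,0.2,0,0,0],[-0.15,0,0.2,0,0,0]]' 0.3
python3 - <<'E'
from h import *
s=observe(); print(s['tool_pos'],s['contact_force'])
c=cam("scene"); cv2.imwrite("pics/s34.png",c[0]);c=cam("top"); cv2.imwrite("pics/t34.png",c[0]);c=cam("wrist"); cv2.imwrite("pics/w34.png",c[0])
E
```

```text
time: 34.9
tool_pos: [0.5981, -0.2207, 0.2322]
ee_rot: [-3.126, 0.231, 0.0]
contact_force: [0.5, -0.5, -3.0]
opening: 0.023
time: 36.07
tool_pos: [0.4784, -0.2209, 0.3927]
ee_rot: [-3.127, 0.231, -0.002]
contact_force: [0.0, -0.4, 0.0]
opening: 0.0558
[ 0.47839354 -0.22088468  0.39273152] [ 0.01901407 -0.37319343  0.03008409]
```

View pics/s34.png

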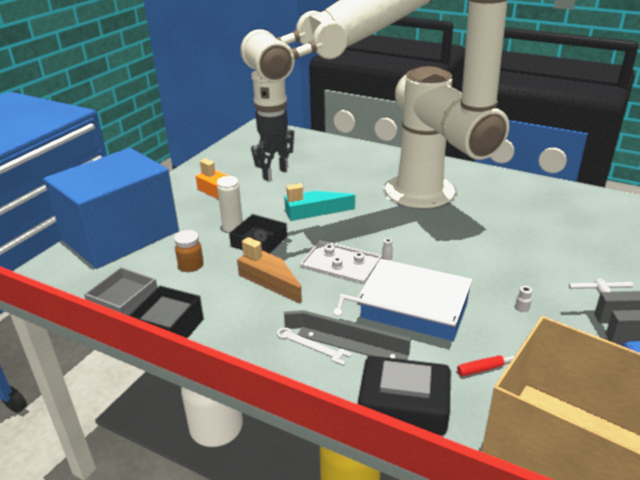

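View pics/t34.png

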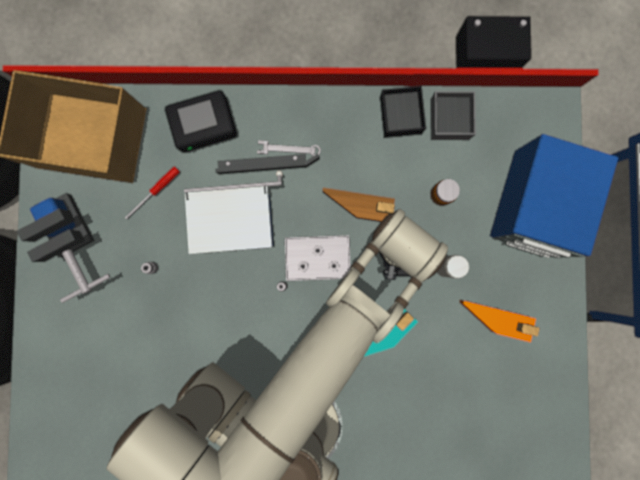

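View pics/w34.png

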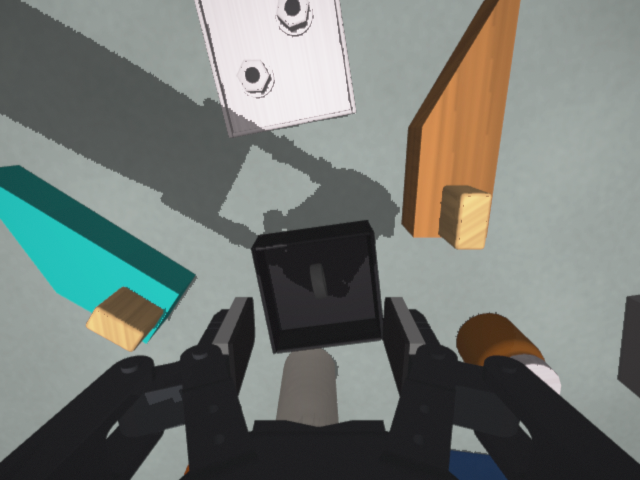

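The final pictures show:
- three nuts upright in the tray, at (330,250), (337,264) and (359,258) in the scene view
- the washer in the tub, at (320,280) in the wrist view
- the lid flat shut
- the wedge flat on the bench, at (268,272) in the scene view
- the bystanders where they were

I'm handing in now.

```bash
python3 -c "
from rig import *
print(close_job())"
```

```text
the job is handed in; nothing more can be done
None
```

I finished the job and handed it in at about 36 s of the 210 s allowed; the hand-in gave no verdict.

**What I did**
- **Washer:** there was only one. It tipped onto its edge as I lowered the gripper, so I gripped it across its faces and dropped it in the black tub.
- **Wedge:** I slid it in along the fence until the lid stood open by itself. Near the end it jammed briefly at about 63 N, under the 120 N limit, then slipped into place.
- **Nuts:** I put three in the tray, standing on their flanges. The fourth had been knocked under the lid on its own, so I left that one in the bin and took another instead.
- **Finish:** I pulled the wedge out and the lid shut. I then laid the wedge flat on the bench, about 0.42 m from the bin's centre.

**Last checks (camera images)**
- **Tray:** all three nuts are upright, and their measured positions are well inside the limits.
- **Lid:** it looks fully shut, judged by eye since there is no reading of its angle.
- **Washer:** it is in the tub, but standing on edge rather than lying flat.
- **Bystanders:** they look unmoved.
- **Gripper:** it is clear of everything, with a contact force of about 0.4 N, which is sensor noise.
- **Fourth nut:** I last saw it in the bin just before the lid closed.

No final check failed or disagreed.

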